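# Clear the stand and hold up the fullest tin

## Robot

A 6-joint arm with a two-finger parallel gripper is mounted at the origin on a cart in front of the work surface, level with it; the furniture and walls round the work are solid. World frame = base frame: x ahead of the robot, y to its left, z up, the work surface at z = 0. Lengths are in m, angles in rad, forces in N, time in s.
With the tool pointing down it reaches from about 0.25 to 0.775 m from the base axis. Payload 4 kg.
Tool frame: the origin (TCP) lies on the mounting face of the last link; the fingertips stand 199 mm ahead of it and the grasp point (between the pads) lies 180 mm ahead of it; x points along the fingers, y is the direction in which the jaws open and shut, and the axes are right-handed (so a half turn about x gives the same grasp; the last joint's range is limited). The gripper opens to 94 mm and grips with 3 to 60 N. Pads are 16 mm wide; open, the fingers measure 119 mm over their backs; the gripper's body (75 mm by 177 mm) begins 78 mm behind the grasp point.
Start: joints at [1.148, 0.087, 1.371, -0, 1.684, -0.103], TCP at [0.173, 0.522, 0.405] pointing down, gripper open.
Joint ranges: [-3.1, 3.1], [-0.76, 2.03], [0.27, 2.55], [-1.08, 4.22], [0.17, 2.65], [-2.57, 2.57]. Speed limits (rad/s): [2.79, 2.79, 3.14, 3.14, 3.14, 3.14].

## Interface

Orientations are given as a unit quaternion [x, y, z, w].
In Python, from plant import bot, grab_frame, order, models gives the robot as it stands.
- The arm moves only by the tool jog_arm, never from a script. Its argument "plan" is a list of rows, each an object with "jaw": the finger opening in mm, from 0 to 94; "travel": the shift along the tool's x, y, z in mm, a list of three; "delta_rot": the turn, a rotation vector about the tool's x, y, z in rad, a list of three. A call has 1 to 10 rows; each row shifts and turns the pose as measured when the row begins, along the tool's axes as they then stand; what a row does not reach is not made up. A row lasts 1/8 s, in which the tool goes at most 62.5 mm and 10.7 degrees, less where a joint would pass 70% of its speed; a pose out of reach is approached as far as the arm can. A call is refused whole if a number of a shift passes 62.5 or a number of a turn 0.188, either way. A call with a gripper value outside its range is refused whole. The fingers move at their own pace and stop on an object; "squeeze" is the grip in N (left out, the last holds). Time passes only in rows, so rows that do not move let the fingers close. It gives the time, the measured TCP pose, the force and the opening at its end, in the units of the state.
- bot.sense(): the state, without advancing time (a new reading comes with each control period).
- grab_frame(name): name is "scene" or "side" or "wrist"; returns a dict with "pixels" (480x640x3 uint8, blue, green, red), "fx", "fy", "cx", "cy" (pixels), "xyz" and "orientation" of the camera in the world; the wrist camera has in their place "tool_from_camera" (4x4, takes a point from camera to tool coordinates, whose origin is the TCP and whose axes are the tool frame's). Camera axes: x right, y up, looking along -z (the intrinsics and any distortion apply to the point x, -y, -z); pixel columns grow to the right and rows downward; lengths in m; the calibration is good to about 2 mm. A picture is of the moment at which its call begins: read the wrist's pose just before it. There is no depth.
- order.hand_in(): hands the job in, once; it reports no verdict.
Trained networks look in the newest picture that a camera, given by its name, has taken for a name from the list of things; names that differ only in an ending like _2 or _b are one class to them, and where a whole thing is asked for, a point or a joint stands for the part that bears it (a point fixed in the world has none). Each returns a list of dicts, best first, with "p" (0 to 1); they miss things now and then, are a little off and sometimes report something else, mostly with a low value. They report only what shows in the picture. A call takes as long as a camera call.
- models.spot_in(camera, name): "xy" ([column, row] in pixels, amid what is visible of it).
- models.trace(camera, name): "pixels" (480x640 bool, what is visible of it) and "xy" ([column, row] in pixels, amid what is visible of it).
- models.pinpoint(camera, name): "xy" ([column, row] in pixels: a listed point, or the origin of a listed thing).
The state is a dict: "clock": time; "qpos": joint angles; "qvel": joint speeds; "joint_torque": joint torques, N m; "tool_pos": TCP position; "orientation": TCP orientation; "wrist_force": force on the tool from outside, world axes, zero at the start; "wrist_torque": the same for the moment, N m; "width": opening from 0.0 (shut) to 1.0 (fully open).
Only numpy, scipy, OpenCV 4.12 (cv2) and the standard library are available. Lean on these libraries where they do the work, as an engineer would, in place of code of your own. Each camera call takes 0.05 s, during which the arm holds its last target.

## Task

Lift the mug off the small wooden stand and set it down upright on the worktop beside the stand. Then lift the three identical closed tins one after another to feel their weight, setting each upright back down on the worktop, and hold the heaviest (the fullest) up over the middle of the emptied stand, upright and well clear of it (at least 5 cm), ready to be opened there; finish while still holding it there, with the other two tins left standing on the worktop. Do not tip the mug or a tin over, and leave the lemon, the garlic and the timer where they are.

Things in the scene. Friction and masses are not known exactly. Their poses are not given: they have to be found in the camera images.
- stand_top (a point): middle of the top face of a small fixed wooden stand: slab 150 mm (its x) by 130 mm (its y), top face 45 mm above the worktop, on two runners; z up. The mug stands on it at the start
- stand: the same stand; origin at the centre of its underside on the worktop
- mug_mid (a point): white ceramic mug with dark stripes, brown inside, about 0.24 kg: this point is on the axis of its round bowl, half-way up (45 mm above the underside); bowl 86 mm across, 90 mm high. The handle points along its own -y; z up
- mug: the same mug; origin at the underside, 16 mm from the bowl's axis towards the handle (along its -y)
- mug_handle (a point): middle of the mug's handle, 62 mm from the bowl's axis and 62 mm above the mug's underside, 19 mm below the handle's top; the handle is up to 30 mm thick (along the mug's x), 40 mm deep (its y), and stands up between 9 and 81 mm above the underside: it can be pinched from above across x
- tin_1_mid (a point): one of three closed round tins of plain bare metal that look exactly alike: 62 mm across the lid, 60 mm across the body below it (lid seam 50 mm above the underside), 70 mm high, standing on the worktop; grip the upper half, so that the gripper's body stays clear of the lid. Their hidden fillings do not shift. Which tin is heaviest changes from run to run: about 0.6 kg, the other two under 0.4 kg. This point is on its axis, half-way up (35 mm); z up
- tin_2_mid (a point): one of three closed round tins of plain bare metal that look exactly alike: 62 mm across the lid, 60 mm across the body below it (lid seam 50 mm above the underside), 70 mm high, standing on the worktop; grip the upper half, so that the gripper's body stays clear of the lid. Their hidden fillings do not shift. Which tin is heaviest changes from run to run: about 0.6 kg, the other two under 0.4 kg. This point is on its axis, half-way up (35 mm); z up
- tin_3_mid (a point): one of three closed round tins of plain bare metal that look exactly alike: 62 mm across the lid, 60 mm across the body below it (lid seam 50 mm above the underside), 70 mm high, standing on the worktop; grip the upper half, so that the gripper's body stays clear of the lid. Their hidden fillings do not shift. Which tin is heaviest changes from run to run: about 0.6 kg, the other two under 0.4 kg. This point is on its axis, half-way up (35 mm); z up
- tin_1: the tin of tin_1_mid; origin at the centre of its underside
- tin_2: the tin of tin_2_mid; origin at the centre of its underside
- tin_3: the tin of tin_3_mid; origin at the centre of its underside
- lemon: bystander: a yellow lemon, 78x55x56 mm, lying on the worktop; origin under its middle
- garlic: bystander: a garlic bulb, 60x57x58 mm, on the worktop; origin under its middle
- timer: bystander: a small white kitchen timer standing on edge, 24x72x75 mm; origin at the centre of its underside

How it is judged:
On the way, in this order (a step that is already met when the one before it is completed fails the run):
1. the mug is lifted clear of the stand (height (world z) of mug_mid above 0.1 m and contact force between mug and stand below 0.1 N), for 0.1 s.
2. the mug stands upright on the worktop beside the stand, let go (height (world z) of mug_mid below 0.05 m and angle between mug_mid's own z axis and vertical below 0.12 rad and horizontal distance between mug_mid and stand_top below 0.35 m and contact force between mug and the fingers below 0.2 N and contact force between mug and stand below 0.2 N and linear speed of mug below 0.03 m/s), for 0.2 s.
3. a first tin is lifted at least 2 cm (((height (world z) of tin_1_mid above 0.055 m and contact force between tin_1 and the fingers above 1 N) or (height (world z) of tin_2_mid above 0.055 m and contact force between tin_2 and the fingers above 1 N) or (height (world z) of tin_3_mid above 0.055 m and contact force between tin_3 and the fingers above 1 N))), for 0.2 s.
4. all tins stand on the worktop, let go (height (world z) of each of tin_1_mid, tin_2_mid, tin_3_mid below 0.042 m and angle between each of tin_1_mid, tin_2_mid, tin_3_mid's own z axis and vertical below 0.15 rad and contact force between each of tin_1, tin_2, tin_3 and the fingers below 0.3 N), for 0.1 s.
5. a second tin is lifted at least 2 cm (((height (world z) of tin_1_mid above 0.055 m and contact force between tin_1 and the fingers above 1 N) or (height (world z) of tin_2_mid above 0.055 m and contact force between tin_2 and the fingers above 1 N) or (height (world z) of tin_3_mid above 0.055 m and contact force between tin_3 and the fingers above 1 N))), for 0.2 s.
6. all tins stand on the worktop, let go (all of step 4), for 0.1 s.
7. a third tin is lifted at least 2 cm (((height (world z) of tin_1_mid above 0.055 m and contact force between tin_1 and the fingers above 1 N) or (height (world z) of tin_2_mid above 0.055 m and contact force between tin_2 and the fingers above 1 N) or (height (world z) of tin_3_mid above 0.055 m and contact force between tin_3 and the fingers above 1 N))), for 0.2 s.
At the end, for the whole second after the job is handed in: Heaviest tin held still, upright within 0.3 rad, within 60 mm of the stand's middle, 50 mm or more above its top. The others (contact forces on each, with its filling, under 8 N) and the mug stand upright on the worktop, let go, still; mug within 35 cm of the stand, not touching it (all of step 2 and ((height (world z) of tin_1_mid above 0.13 m and horizontal distance between tin_1_mid and stand_top below 0.06 m and angle between tin_1_mid's own z axis and vertical below 0.3 rad and contact force between tin_1 and the fingers above 1 N and contact force between tin_1 and stand below 0.1 N and linear speed of tin_1 below 0.04 m/s and (height (world z) of tin_2_mid below 0.042 m and angle between tin_2_mid's own z axis and vertical below 0.15 rad and contact force between tin_2 and the fingers below 0.3 N) and linear speed of each of tin_2, tin_3 below 0.03 m/s and contact force between each of tin_2, tin_3 and anything else below 8 N and (height (world z) of tin_3_mid below 0.042 m and angle between tin_3_mid's own z axis and vertical below 0.15 rad and contact force between tin_3 and the fingers below 0.3 N)) or (height (world z) of tin_2_mid above 0.13 m and horizontal distance between tin_2_mid and stand_top below 0.06 m and angle between tin_2_mid's own z axis and vertical below 0.3 rad and contact force between tin_2 and the fingers above 1 N and contact force between tin_2 and stand below 0.1 N and linear speed of tin_2 below 0.04 m/s and (height (world z) of tin_1_mid below 0.042 m and angle between tin_1_mid's own z axis and vertical below 0.15 rad and contact force between tin_1 and the fingers below 0.3 N) and linear speed of each of tin_1, tin_3 below 0.03 m/s and contact force between each of tin_1, tin_3 and anything else below 8 N and (height (world z) of tin_3_mid below 0.042 m and angle between tin_3_mid's own z axis and vertical below 0.15 rad and contact force between tin_3 and the fingers below 0.3 N)) or (height (world z) of tin_3_mid above 0.13 m and horizontal distance between tin_3_mid and stand_top below 0.06 m and angle between tin_3_mid's own z axis and vertical below 0.3 rad and contact force between tin_3 and the fingers above 1 N and contact force between tin_3 and stand below 0.1 N and linear speed of tin_3 below 0.04 m/s and (height (world z) of tin_1_mid below 0.042 m and angle between tin_1_mid's own z axis and vertical below 0.15 rad and contact force between tin_1 and the fingers below 0.3 N) and linear speed of each of tin_1, tin_2 below 0.03 m/s and contact force between each of tin_1, tin_2 and anything else below 8 N and (height (world z) of tin_2_mid below 0.042 m and angle between tin_2_mid's own z axis and vertical below 0.15 rad and contact force between tin_2 and the fingers below 0.3 N)))); the arm keeps its last pose, push and grip.
It fails at once if the mug is tipped over (angle between mug_mid's own z axis and vertical above 0.7 rad).
It fails at once if a tin is tipped over (angle between any of tin_1_mid, tin_2_mid, tin_3_mid's own z axis and vertical above 0.7 rad).
It fails at once if a bystander is moved more than 3 cm (distance of any of lemon, garlic, timer from where it was at the start of the episode above 0.03 m).
It also fails if it takes over 72 s, if anything falls off the work surface, if the arm or the gripper's body presses on something with over 40 N, if the wrist force passes 120 N, or if a joint passes its speed limit or range.

## Working session

There is one attempt and no reset: what is moved stays moved. The work goes in short steps, Python scripts to look and compute and a tool call to move; the robot and the scene stay as the last step left them, time stands still between calls to the robot, and variables do not carry over. Pictures are saved under pics/ and viewed, and the job is handed in when it is done.

Besides the shell and the picture viewer there is one more tool, called after "Request:" as name(argument=value, ...), one argument or row to a line, values as JSON. jog_arm: Moves the arm, as the interface text tells. Its arguments: {"type":"object","properties":{"plan":{"type":"array","items":{"type":"object","properties":{"jaw":{"type":"number"},"travel":{"type":"array","items":{"type":"number"}},"delta_rot":{"type":"array","items":{"type":"number"}}}}},"squeeze":{"type":"number"}},"required":["plan"]}

```bash
mkdir -p pics; ls; python3 - <<'E'
from plant import bot, grab_frame, order, models
import cv2
s=bot.sense()
print(s)
for n in ["scene","side","wrist"]:
    f=grab_frame(n); cv2.imwrite(f"pics/{n}0.png",f["pixels"])
    print(n,{k:v for k,v in f.items() if k!="pixels"})
E
```

```text
pics
{'clock': 0.0, 'qpos': array([ 1.14791036e+00,  8.79741951e-02,  1.37226280e+00, -2.51802780e-05,
        1.68357077e+00, -1.03115825e-01]), 'qvel': array([-0.00040624, -0.00039356,  0.00266878, -0.00046321,  0.00170413,
       -0.0009787 ]), 'joint_torque': array([ 3.32777136e-04, -3.40182173e+01, -3.02432871e+01,  7.15572434e-02,
        3.29791463e-02, -1.77074157e-04]), 'tool_pos': array([0.1728639 , 0.52201616, 0.40348885]), 'orientation': array([ 0.11181713,  0.69828253, -0.11333419,  0.6978924 ]), 'wrist_force': array([-0.32227718, -0.12201724,  1.05858336]), 'wrist_torque': array([-0.00964381, -0.0253086 , -0.01849167]), 'width': 0.9976167715636365}
scene {'fx': 564.4447052995187, 'fy': 564.4447052995187, 'cx': 318.34212956438483, 'cy': 241.81704862630386, 'xyz': array([-0.18207924, -0.84627663,  0.56605525]), 'orientation': array([ 0.51273528, -0.20031305, -0.29363005,  0.78151047])}
side {'fx': 553.1558378119793, 'fy': 553.1558378119793, 'cx': 313.648188384711, 'cy': 239.6242658309759, 'xyz': array([-0.08681268, -0.91604898,  0.60397162]), 'orientation': array([ 0.52440034, -0.16298711, -0.2624598 ,  0.79344461])}
wrist {'fx': 375.783869674224, 'fy': 375.783869674224, 'cx': 317.59384415830897, 'cy': 238.7595303161338, 'tool_from_camera': array([[ 4.04206424e-04,  2.60104589e-01, -9.65580364e-01,
         1.90886559e-02],
       [ 9.99999916e-01, -4.01401837e-05,  4.07802145e-04,
         1.83066640e-04],
       [ 6.73126362e-05, -9.65580448e-01, -2.60104584e-01,
        -7.42489404e-02],
       [ 0.00000000e+00,  0.00000000e+00,  0.00000000e+00,
         1.00000000e+00]])}
```

View pics/scene0.png

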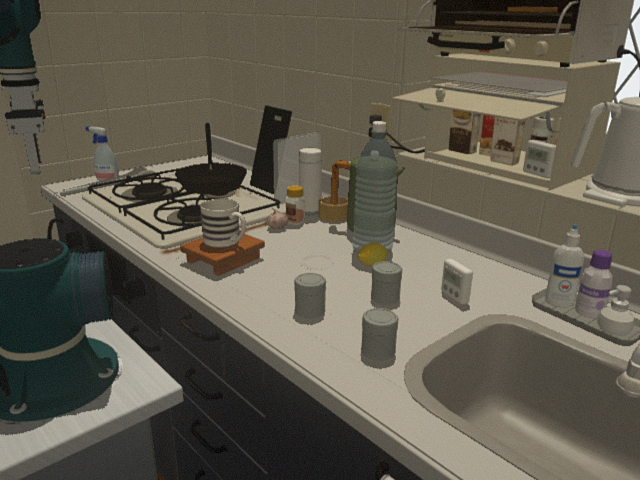

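View pics/side0.png

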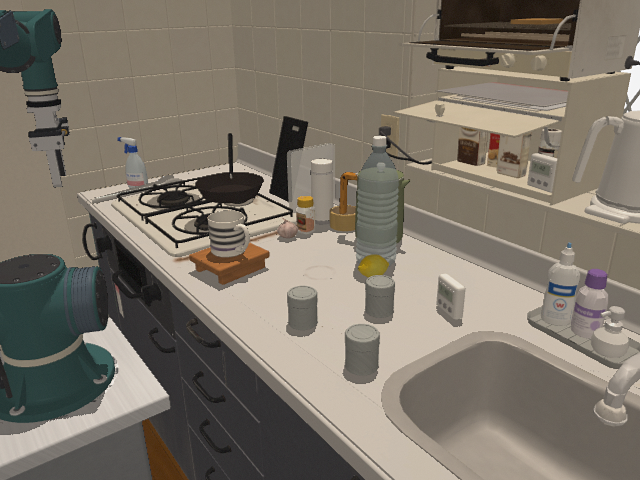

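View pics/wrist0.png

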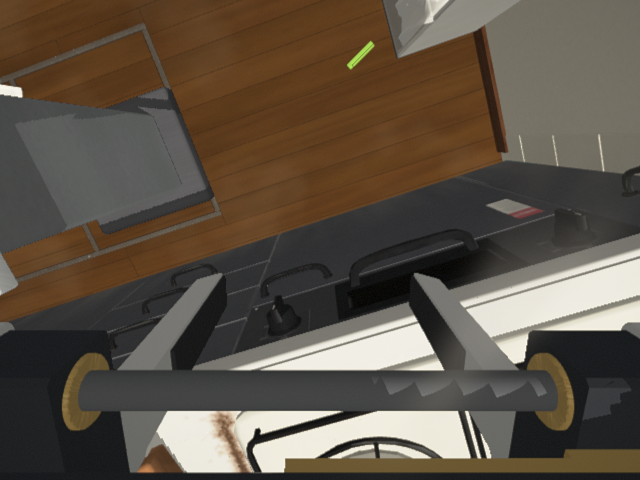

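The scene shows the mug on the orange stand (about 222,235), tins at about (310,297), (387,284) and (379,336), the lemon at (374,255), the garlic at (278,219) and the timer at (457,281). The wrist view shows the stove and floor only.

```bash
cat > h.py <<'E'
from plant import bot, grab_frame, order, models
import numpy as np, cv2
from scipy.spatial.transform import Rotation as R
def cam(name):
    s=bot.sense(); f=grab_frame(name)
    if name=="wrist":
        T=f["tool_from_camera"]; Rt=R.from_quat(s["orientation"]).as_matrix()
        return f, Rt@T[:3,:3], s["tool_pos"]+Rt@T[:3,3]
    return f, R.from_quat(f["orientation"]).as_matrix(), np.array(f["xyz"])
def ray(c,xy):
    f,M,o=c
    d=np.array([(xy[0]-f["cx"])/f["fx"],-(xy[1]-f["cy"])/f["fy"],-1.])
    return o, M@d
def atz(c,xy,z):
    o,d=ray(c,xy); return o+d*(z-o[2])/d[2]
def proj(c,P):
    f,M,o=c; p=M.T@(np.asarray(P)-o)
    return np.array([f["cx"]+f["fx"]*p[0]/-p[2], f["cy"]-f["fy"]*p[1]/-p[2]])
E
python3 - <<'E'
from h import *
np.set_printoptions(precision=4,suppress=True)
Z={"stand_top":.045,"stand":0,"mug_mid":.09,"mug":.045,"mug_handle":.107,"tin_1_mid":.035,"tin_1":0,"lemon":0,"garlic":0,"timer":0}
for n in ["scene","side"]:
    c=cam(n)
    for k,z in Z.items():
        for r in models.pinpoint(n,k)[:4]:
            print(n,k,round(r["p"],2),np.round(r["xy"],1),atz(c,r["xy"],z))
s=bot.sense(); print(R.from_quat(s["orientation"]).as_matrix())
E
```

```text
scene stand_top 0.87 [225.6 243. ] [0.4608 0.1914 0.045 ]
scene stand 0.74 [224.4 259.1] [0.4614 0.2017 0.    ]
scene stand 0.72 [385.9 297.7] [ 0.6123 -0.1738  0.    ]
scene mug_mid 0.8 [221.6 224.1] [0.4585 0.2002 0.09  ]
scene mug 0.74 [225.8 243.2] [0.4605 0.1901 0.045 ]
scene mug_handle 0.66 [241.6 219.2] [0.4868 0.1597 0.107 ]
scene mug_handle 0.18 [227.1 262.6] [ 0.335 -0.013  0.107]
scene tin_1_mid 0.67 [311.6 294.7] [ 0.461  -0.1126  0.035 ]
scene tin_1 0.88 [387.5 298.7] [ 0.6116 -0.1789  0.    ]
scene tin_1 0.81 [376.5 347. ] [ 0.4642 -0.2851  0.    ]
scene tin_1 0.66 [310.5 311.1] [ 0.4574 -0.1138  0.    ]
scene lemon 0.75 [373.8 263.3] [ 0.7151 -0.043   0.    ]
scene lemon 0.2 [385.  296.3] [ 0.6154 -0.1685  0.    ]
scene garlic 0.6 [278.4 230. ] [0.672  0.2647 0.    ]
scene timer 0.83 [451.8 296.7] [ 0.7206 -0.2603  0.    ]
side stand_top 0.68 [230.9 250.8] [0.4654 0.205  0.045 ]
side stand_top 0.5 [229.9 264.5] [0.4269 0.138  0.045 ]
side stand_top 0.31 [360.4 354.2] [ 0.4371 -0.3154  0.045 ]
side stand_top 0.24 [289.  237.7] [0.6226 0.1848 0.045 ]
side stand 0.92 [228
[... 184 characters left out ...]
309 0.09  ]
side mug 0.57 [299.  321.1] [ 0.414 -0.163  0.045]
side mug 0.55 [230.7 254. ] [0.4561 0.1887 0.045 ]
side mug_handle 0.72 [241.  231.5] [0.4754 0.1638 0.107 ]
side mug_handle 0.45 [302.4 308.7] [ 0.3865 -0.2164  0.107 ]
side tin_1 0.97 [359.8 364.5] [ 0.4578 -0.2905  0.    ]
side tin_1 0.66 [302.6 322.3] [ 0.4576 -0.1107  0.    ]
side tin_1 0.61 [377.2 311.5] [ 0.6068 -0.1716  0.    ]
side tin_1 0.54 [234.3 254.5] [0.5057 0.269  0.    ]
side lemon 0.66 [371.  274.7] [ 0.7094 -0.0356  0.    ]
side garlic 0.49 [288.9 236.1] [0.6858 0.2831 0.    ]
side timer 0.9 [445.1 310. ] [ 0.7241 -0.2541  0.    ]
[[ 0.      0.3143  0.9493]
 [ 0.0001  0.9493 -0.3143]
 [-1.      0.0001  0.    ]]
```

```bash
cat >> h.py <<'E'
def yaw_now():
    y=R.from_quat(bot.sense()["orientation"]).as_matrix()[:,1]; return np.arctan2(y[1],y[0])
def rows(target,yaw,n,start=None,yaw0=None):
    """tool-down straight path of n rows; target TCP xyz (m), yaw of tool y axis. prints rows"""
    s=bot.sense(); M=R.from_quat(s["orientation"]).as_matrix()
    p=s["tool_pos"] if start is None else np.array(start)
    y0=yaw_now() if yaw0 is None else yaw0
    # level correction: tool x -> (0,0,-1)
    yd=(yaw-y0+np.pi)%(2*np.pi)-np.pi
    st=(np.array(target)-p)/n
    for i in range(n):
        a=y0+yd*i/n
        y=np.array([np.cos(a),np.sin(a),0]); x=np.array([0,0,-1.]); z=np.cross(x,y)
        print(i,"travel",np.round([st@x*1e3,st@y*1e3,st@z*1e3],1),"rotx",round(-yd/n,3))
def st():
    s=bot.sense(); print("t",round(s["clock"],2),"pos",np.round(s["tool_pos"],4),"yaw",round(np.degrees(yaw_now()),1),"x",np.round(R.from_quat(s["orientation"]).as_matrix()[:,0],3),"F",np.round(s["wrist_force"],2),"w",round(s["width"],3),"q6",round(s["qpos"][5],2))
E
python3 -c "
from h import *
rows([.44,.18,.40],np.radians(36),10)"
```

```text
0 travel [  0.5 -24.1  36.1] rotx 0.062
1 travel [  0.5 -21.8  37.5] rotx 0.062
2 travel [  0.5 -19.4  38.8] rotx 0.062
3 travel [  0.5 -17.   40. ] rotx 0.062
4 travel [  0.5 -14.4  40.9] rotx 0.062
5 travel [  0.5 -11.9  41.8] rotx 0.062
6 travel [ 0.5 -9.2 42.4] rotx 0.062
7 travel [ 0.5 -6.6 42.9] rotx 0.062
8 travel [ 0.5 -3.9 43.2] rotx 0.062
9 travel [ 0.5 -1.2 43.4] rotx 0.062
```

Request:
jog_arm(
  plan=[
    {"travel": [0, -24, 36], "delta_rot": [0.062, 0, 0], "jaw": 94},
    {"travel": [0, -22, 37], "delta_rot": [0.062, 0, 0], "jaw": 94},
    {"travel": [0, -19, 39], "delta_rot": [0.062, 0, 0], "jaw": 94},
    {"travel": [0, -17, 40], "delta_rot": [0.062, 0, 0], "jaw": 94},
    {"travel": [0, -14, 41], "delta_rot": [0.062, 0, 0], "jaw": 94},
    {"travel": [0, -12, 42], "delta_rot": [0.062, 0, 0], "jaw": 94},
    {"travel": [0, -9, 42], "delta_rot": [0.062, 0, 0], "jaw": 94},
    {"travel": [0, -7, 43], "delta_rot": [0.062, 0, 0], "jaw": 94},
    {"travel": [0, -4, 43], "delta_rot": [0.062, 0, 0], "jaw": 94},
    {"travel": [0, -1, 43], "delta_rot": [0.062, 0, 0], "jaw": 94},
  ],
  squeeze=40,
)

```text
clock: 2.5
tool_pos: [0.4432, 0.1709, 0.4054]
orientation: [0.326, 0.627, -0.323, 0.629]
wrist_force: [0.1, -0.3, -0.3]
width: 0.997
```

```bash
python3 - <<'E'
from h import *
np.set_printoptions(precision=4,suppress=True)
st()
c=cam("wrist"); cv2.imwrite("pics/w1.png",c[0]["pixels"])
Z={"stand_top":.045,"stand":0,"mug_mid":.09,"mug":.045,"mug_handle":.107,"tin_1_mid":.035,"tin_1":0}
for k,z in Z.items():
    for r in models.pinpoint("wrist",k)[:4]:
        print(k,round(r["p"],2),np.round(r["xy"],1),atz(c,r["xy"],z))
st()
E
```

```text
t 2.5 pos [0.4432 0.1709 0.4054] yaw 35.4 x [ 0.004  0.003 -1.   ] F [ 0.08 -0.33 -0.34] w 0.997 q6 -0.37
mug_mid 0.66 [364.5 204.4] [0.4622 0.2126 0.09  ]
mug_handle 0.89 [339.9 278.6] [0.4788 0.1551 0.107 ]
tin_1_mid 0.92 [182.3 427.8] [ 0.4602 -0.11    0.035 ]
tin_1_mid 0.52 [350.3 212.2] [0.4672 0.1952 0.035 ]
tin_1 0.64 [191.4 410.5] [ 0.4625 -0.1159 -0.    ]
t 2.9 pos [0.4419 0.1731 0.4054] yaw 35.6 x [ 0.003  0.003 -1.   ] F [0.07 0.55 0.19] w 1.0 q6 -0.37
```

View pics/w1.png

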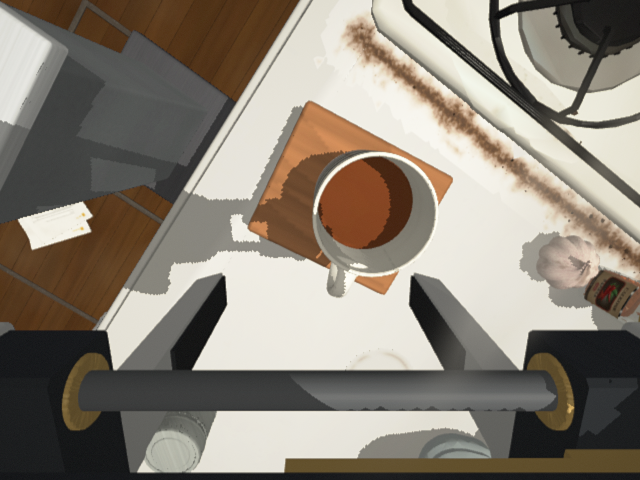

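The wrist view shows the mug rim around (376,213), the handle at (339,281) below it, and stand corners at (310,101), (452,181), (385,293) and (248,228).

```bash
python3 - <<'E'
from h import *
np.set_printoptions(precision=4,suppress=True)
c=cam("wrist")
for q in [(310,101),(452,181),(385,293),(248,228)]: print("corner",atz(c,q,.045))
L,Rr,T,B=[atz(c,q,.135) for q in [(313,212),(438,213),(376,151),(376,276)]]
print("rim",L,Rr,T,B,(L+Rr)/2,(T+B)/2, np.linalg.norm(L-Rr),np.linalg.norm(T-B))
for q in [(339,275),(339,281),(336,292)]: print("handle top",atz(c,q,.124))
rc=(L+Rr)/2
m=models.trace("wrist","mug")
print(len(m),m[0]["p"]); k=m[0]["pixels"]; cv2.imwrite("pics/m1.png",(k*255).astype("uint8"))
st()
for a in range(-90,-20,10):
    d=np.array([np.cos(np.radians(a)),np.sin(np.radians(a))]); 
    P=np.r_[rc[:2]+.062*d,.107]; print(a,P,proj(c,P), "top outer",proj(c,np.r_[rc[:2]+.078*d,.115]))
E
```

```text
corner [0.3775 0.2559 0.045 ]
corner [0.5213 0.275  0.045 ]
corner [0.5397 0.154  0.045 ]
corner [0.3951 0.1311 0.045 ]
rim [0.426  0.1933 0.135 ] [0.4956 0.2423 0.135 ] [0.436  0.2501 0.135 ] [0.4893 0.1817 0.135 ] [0.4608 0.2178 0.135 ] [0.4626 0.2159 0.135 ] 0.08511070758765385 0.0867895504874133
handle top [0.4704 0.164  0.124 ]
handle top [0.4732 0.1602 0.124 ]
handle top [0.4766 0.1518 0.124 ]
1 0.72
t 3.0 pos [0.442  0.173  0.4054] yaw 35.6 x [ 0.004  0.002 -1.   ] F [0.33 0.63 0.17] w 1.002 q6 -0.37
-90 [0.4608 0.1558 0.107 ] [321.6756 268.7204] top outer [309.7595 288.0771]
-80 [0.4716 0.1567 0.107 ] [333.4213 275.2808] top outer [324.8132 296.321 ]
-70 [0.482  0.1595 0.107 ] [346.1183 279.771 ] top outer [341.0274 301.9489]
-60 [0.4918 0.1641 0.107 ] [359.4302 282.0968] top outer [357.9906 304.8573]
-50 [0.5007 0.1703 0.107 ] [373.0136 282.2107] top outer [375.2866 304.9951]
-40 [0.5083 0.1779 0.107 ] [386.5218 280.1116] top outer [392.4969 302.3617]
-30 [0.5145 0.1868 0.107 ] [399.6083 275.8441] top outer [409.2024 297.0064]
```

```bash
python3 -c "
import cv2
a=cv2.imread('pics/w1.png')[130:320,230:470]; cv2.imwrite('pics/w1c.png',cv2.resize(a,None,fx=3,fy=3))"
```

```text
(no output)
```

View pics/w1c.png

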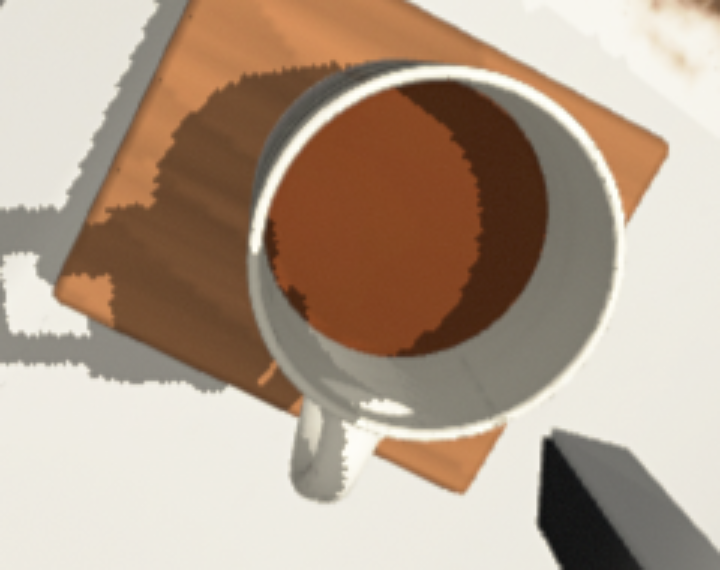

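```bash
python3 -c "
from h import *
rows([.475,.157,.405],np.radians(14),3)"
```

```text
0 travel [ 0.1  5.8 10.8] rotx 0.126
1 travel [0.1 7.1 9.9] rotx 0.126
2 travel [0.1 8.3 9. ] rotx 0.126
```

Request:
jog_arm(
  plan=[
    {"travel": [0, 6, 11], "delta_rot": [0.126, 0, 0], "jaw": 94},
    {"travel": [0, 7, 10], "delta_rot": [0.126, 0, 0], "jaw": 94},
    {"travel": [0, 8, 9], "delta_rot": [0.126, 0, 0], "jaw": 94},
    {"travel": [35, 0, 0], "delta_rot": [0, 0, 0], "jaw": 94},
    {"travel": [0, 0, 0], "delta_rot": [0, 0, 0], "jaw": 94},
  ],
)

```text
clock: 3.62
tool_pos: [0.4741, 0.1597, 0.3708]
orientation: [0.439, 0.555, -0.435, 0.557]
wrist_force: [0.4, -0.2, 0.6]
width: 0.998
```

```bash
python3 - <<'E'
from h import *
np.set_printoptions(precision=4,suppress=True)
st()
c=cam("wrist"); cv2.imwrite("pics/w2.png",c[0]["pixels"])
rows([.475,.157,.287],np.radians(14),3)
for k,z in {"mug_mid":.09,"mug_handle":.107}.items():
    for r in models.pinpoint("wrist",k)[:4]:
        print(k,round(r["p"],2),np.round(r["xy"],1),atz(c,r["xy"],z))
print(proj(c,[.475,.157,.107]))
E
```

```text
t 3.62 pos [0.4741 0.1597 0.3708] yaw 13.7 x [ 0.005  0.003 -1.   ] F [ 0.45 -0.25  0.58] w 0.998 q6 -0.03
0 travel [28.8 -0.1  0.9] rotx -0.002
1 travel [28.8 -0.1  0.9] rotx -0.002
2 travel [28.8 -0.1  0.9] rotx -0.002
mug_handle 0.64 [566.1 143.8] [0.613  0.2671 0.107 ]
mug_handle 0.61 [318.7 260.6] [0.4788 0.1547 0.107 ]
[314.0432 256.2179]
```

View pics/w2.png

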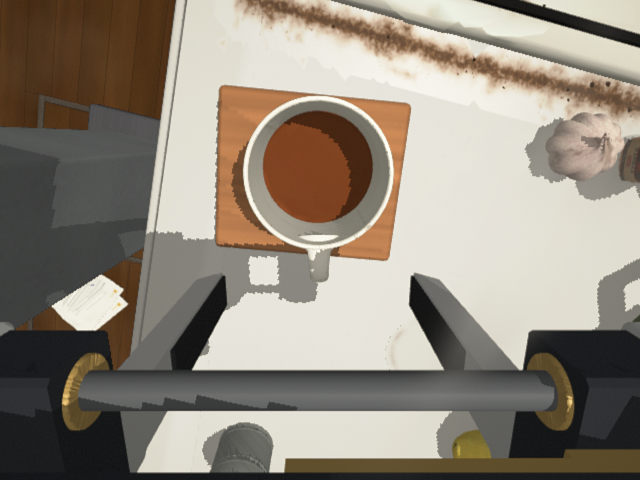

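The handle points straight down the image at (318,262), midway between the fingers, so the yaw is right.

Request:
jog_arm(
  plan=[
    {"travel": [26, 1, 2], "jaw": 94},
    {"travel": [26, 1, 2], "jaw": 94},
    {"travel": [26, 1, 2], "jaw": 94},
    {"travel": [6, 0, 0], "jaw": 94},
    {"travel": [0, 0, 0], "jaw": 0},
    {"travel": [0, 0, 0], "jaw": 0},
    {"travel": [0, 0, 0], "jaw": 0},
    {"travel": [0, 0, 0], "jaw": 0},
    {"travel": [0, 0, 0], "jaw": 0},
  ],
  squeeze=50,
)

```text
$.plan[0]: bad value
```

```bash
python3 - <<'E'
from h import *
st()
c=cam("wrist"); cv2.imwrite("pics/w3.png",c[0]["pixels"])
E
```

```text
t 3.77 pos [0.475  0.1598 0.3754] yaw 13.7 x [ 0.014  0.005 -1.   ] F [0.02 0.49 0.24] w 1.004 q6 -0.03
```

View pics/w3.png

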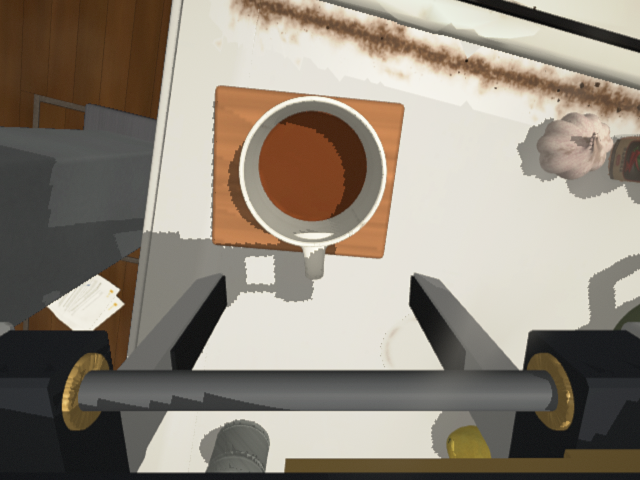

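The call was refused because each row needs a rotation entry; the view is otherwise unchanged.

Request:
jog_arm(
  plan=[
    {"travel": [27, 1, 2], "delta_rot": [0, 0, -0.008], "jaw": 94},
    {"travel": [27, 1, 2], "delta_rot": [0, 0, 0], "jaw": 94},
    {"travel": [27, 1, 2], "delta_rot": [0, 0, 0], "jaw": 94},
    {"travel": [7, 0, 0], "delta_rot": [0, 0, 0], "jaw": 94},
    {"travel": [0, 0, 0], "delta_rot": [0, 0, 0], "jaw": 94},
  ],
  squeeze=50,
)

```text
clock: 4.45
tool_pos: [0.4824, 0.1561, 0.2945]
orientation: [0.443, 0.551, -0.43, 0.561]
wrist_force: [-0.2, 0.5, -0.3]
width: 1.0
```

```bash
python3 - <<'E'
from h import *
st()
c=cam("wrist"); cv2.imwrite("pics/w4.png",c[0]["pixels"])
c=cam("side"); cv2.imwrite("pics/s4.png",cv2.resize(c[0]["pixels"][150:330,130:350],None,fx=3,fy=3))
E
```

```text
t 4.45 pos [0.4824 0.1561 0.2945] yaw 13.7 x [ 0.023  0.007 -1.   ] F [-0.22  0.47 -0.32] w 1.0 q6 -0.04
```

View pics/w4.png

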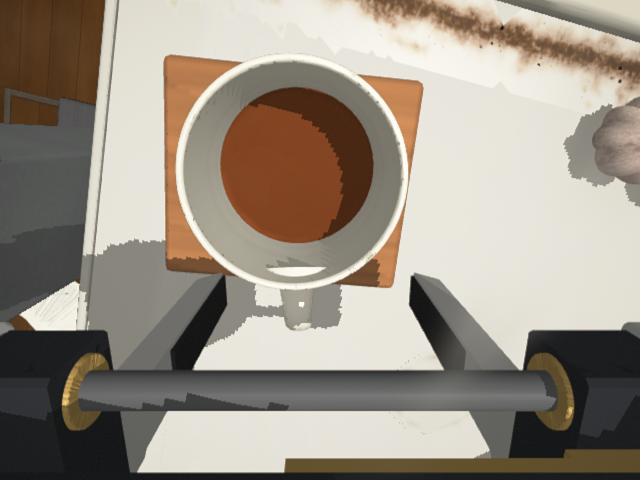

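View pics/s4.png

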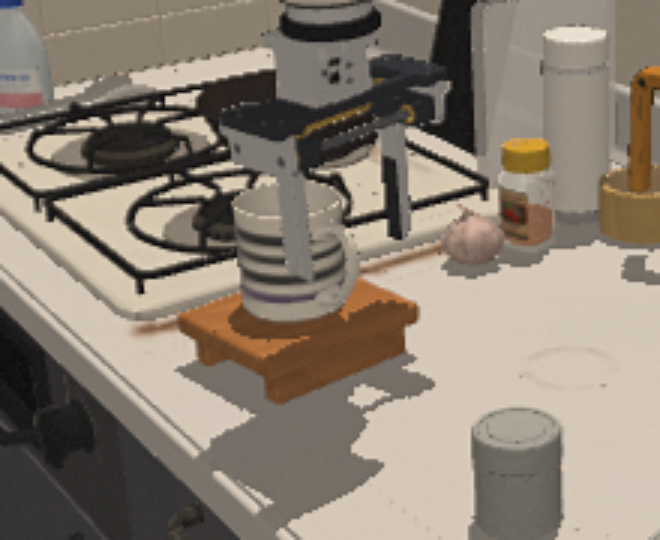

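The handle (299,310) is about 8 mm left of the jaw centre, because the tool is tilted by 0.023 rad; I'll level and centre it before closing.

Request:
jog_arm(
  plan=[
    {"travel": [3, -4, 0], "delta_rot": [0, 0, -0.026], "jaw": 94},
    {"travel": [3, 0, 0], "delta_rot": [0, 0, -0.004], "jaw": 94},
  ],
)

```text
clock: 4.8
tool_pos: [0.479, 0.1553, 0.2911]
orientation: [0.436, 0.557, -0.437, 0.555]
wrist_force: [0.5, 0.4, -0.4]
width: 1.0
```

```bash
python3 - <<'E'
from h import *
st()
c=cam("wrist"); cv2.imwrite("pics/w5.png",c[0]["pixels"])
st()
E
```

```text
t 4.8 pos [0.479  0.1553 0.2911] yaw 13.8 x [-0.003  0.    -1.   ] F [ 0.48  0.42 -0.38] w 1.0 q6 -0.04
t 4.85 pos [0.479  0.1553 0.2906] yaw 13.8 x [-0.004  0.    -1.   ] F [-0.   -0.88 -1.02] w 1.0 q6 -0.04
```

View pics/w5.png

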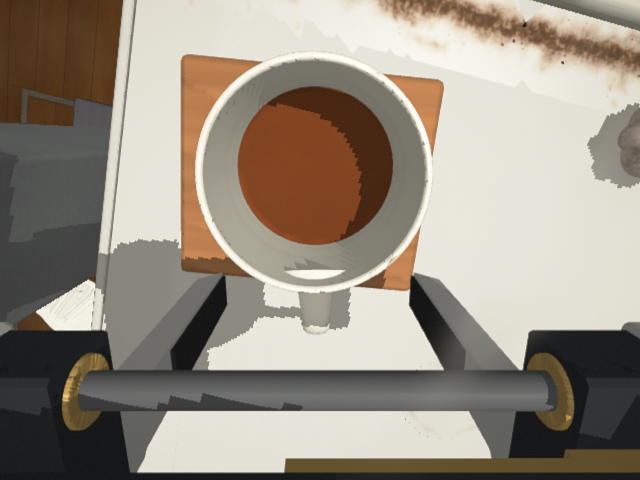

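The handle is now centred between the fingers (317,312). Closing.

Request:
jog_arm(
  plan=[
    {"travel": [3, 0, 0], "delta_rot": [0, 0, 0.003], "jaw": 60},
    {"travel": [0, 0, 0], "delta_rot": [0, 0, 0], "jaw": 0},
    {"travel": [0, 0, 0], "delta_rot": [0, 0, 0], "jaw": 0},
    {"travel": [0, 0, 0], "delta_rot": [0, 0, 0], "jaw": 0},
    {"travel": [0, 0, 0], "delta_rot": [0, 0, 0], "jaw": 0},
    {"travel": [0, 0, 0], "delta_rot": [0, 0, 0], "jaw": 0},
  ],
  squeeze=50,
)

```text
clock: 5.6
tool_pos: [0.479, 0.1553, 0.2874]
orientation: [0.437, 0.557, -0.436, 0.556]
wrist_force: [-0.0, 0.6, -0.3]
width: 0.398
```

```bash
python3 - <<'E'
from h import *
st()
c=cam("wrist"); cv2.imwrite("pics/w6.png",c[0]["pixels"])
st()
E
```

```text
t 5.6 pos [0.479  0.1553 0.2874] yaw 13.8 x [-0.     0.001 -1.   ] F [-0.05  0.62 -0.3 ] w 0.398 q6 -0.04
t 5.65 pos [0.479  0.1553 0.2875] yaw 13.8 x [-0.     0.001 -1.   ] F [-0.1   0.65  0.38] w 0.353 q6 -0.04
```

View pics/w6.png

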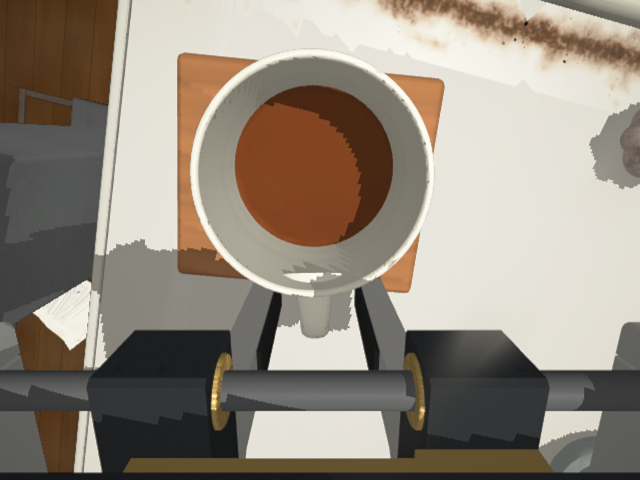

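The fingers are still closing symmetrically around the handle; a few more rows are needed.

Request:
jog_arm(
  plan=[
    {"travel": [0, 0, 0], "delta_rot": [0, 0, 0], "jaw": 0},
    {"travel": [0, 0, 0], "delta_rot": [0, 0, 0], "jaw": 0},
    {"travel": [0, 0, 0], "delta_rot": [0, 0, 0], "jaw": 0},
    {"travel": [0, 0, 0], "delta_rot": [0, 0, 0], "jaw": 0},
  ],
)

```text
clock: 6.15
tool_pos: [0.4789, 0.1553, 0.2874]
orientation: [0.437, 0.557, -0.436, 0.556]
wrist_force: [-0.4, 0.2, -0.4]
width: 0.219
```

```bash
python3 - <<'E'
from h import *
st()
c=cam("wrist"); cv2.imwrite("pics/w7.png",c[0]["pixels"])
st()
E
```

```text
t 6.15 pos [0.4789 0.1553 0.2874] yaw 13.8 x [-0.001  0.001 -1.   ] F [-0.36  0.24 -0.44] w 0.219 q6 -0.04
t 6.2 pos [0.4789 0.1553 0.2874] yaw 13.8 x [-0.001  0.001 -1.   ] F [-0.2   0.67 -0.4 ] w 0.211 q6 -0.04
```

View pics/w7.png

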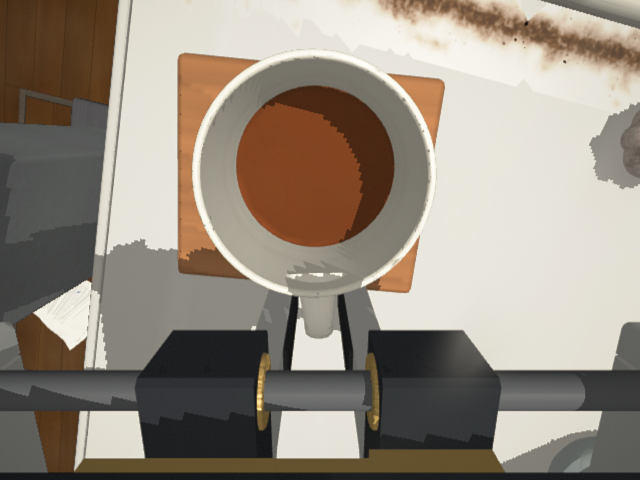

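Request:
jog_arm(
  plan=[
    {"travel": [-8, 0, 0], "delta_rot": [0, 0, 0], "jaw": 0},
    {"travel": [-16, 0, 0], "delta_rot": [0, 0, 0], "jaw": 0},
    {"travel": [-20, 0, 0], "delta_rot": [0, 0, 0], "jaw": 0},
    {"travel": [-16, 0, 0], "delta_rot": [0, 0, 0], "jaw": 0},
    {"travel": [0, 0, 0], "delta_rot": [0, 0, 0], "jaw": 0},
  ],
  squeeze=55,
)

```text
clock: 6.82
tool_pos: [0.479, 0.1551, 0.3512]
orientation: [0.436, 0.557, -0.437, 0.556]
wrist_force: [-0.3, 0.6, -1.8]
width: 0.21
```

```bash
python3 - <<'E'
from h import *
st()
c=cam("side"); cv2.imwrite("pics/s8.png",cv2.resize(c[0]["pixels"][150:330,130:350],None,fx=3,fy=3))
st()
E
```

```text
t 6.83 pos [0.479  0.1551 0.3512] yaw 13.8 x [-0.001  0.    -1.   ] F [-0.29  0.64 -1.75] w 0.21 q6 -0.04
t 6.88 pos [0.4788 0.1551 0.3502] yaw 13.8 x [-0.002 -0.    -1.   ] F [-0.09 -0.03 -1.84] w 0.215 q6 -0.04
```

View pics/s8.png

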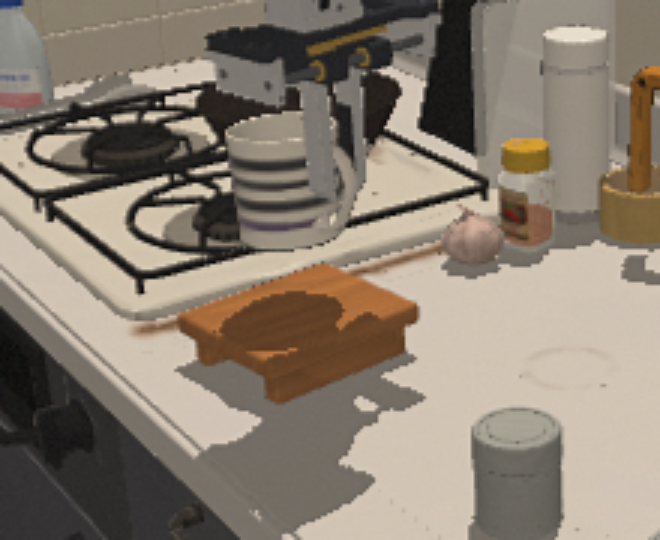

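The mug hangs clear of the stand with only a slight tilt. Carrying it over beside the stand.

Request:
jog_arm(
  plan=[
    {"travel": [0, -4, 12], "delta_rot": [0, 0, 0], "jaw": 0},
    {"travel": [0, -8, 26], "delta_rot": [0, 0, 0], "jaw": 0},
    {"travel": [0, -9, 28], "delta_rot": [0, 0, 0], "jaw": 0},
    {"travel": [0, -9, 28], "delta_rot": [0, 0, 0], "jaw": 0},
    {"travel": [0, -9, 28], "delta_rot": [0, 0, 0], "jaw": 0},
    {"travel": [0, -8, 24], "delta_rot": [0, 0, 0], "jaw": 0},
    {"travel": [0, -3, 12], "delta_rot": [0, 0, 0], "jaw": 0},
    {"travel": [0, 0, 0], "delta_rot": [0, 0, 0], "jaw": 0},
  ],
)

```text
clock: 7.88
tool_pos: [0.4648, -0.0192, 0.3434]
orientation: [0.433, 0.56, -0.441, 0.552]
wrist_force: [-0.7, -0.2, -2.2]
width: 0.211
```

```bash
python3 - <<'E'
from h import *
st()
c=cam("side"); cv2.imwrite("pics/s9.png",cv2.resize(c[0]["pixels"][170:350,170:390],None,fx=3,fy=3))
c=cam("wrist"); cv2.imwrite("pics/w9.png",c[0]["pixels"])
st()
E
```

```text
t 7.88 pos [ 0.4648 -0.0192  0.3434] yaw 13.7 x [-0.016 -0.003 -1.   ] F [-0.66 -0.16 -2.2 ] w 0.211 q6 -0.4
t 7.97 pos [ 0.4649 -0.0182  0.3435] yaw 13.8 x [-0.016 -0.002 -1.   ] F [ 0.46 -0.04 -2.08] w 0.214 q6 -0.4
```

View pics/s9.png

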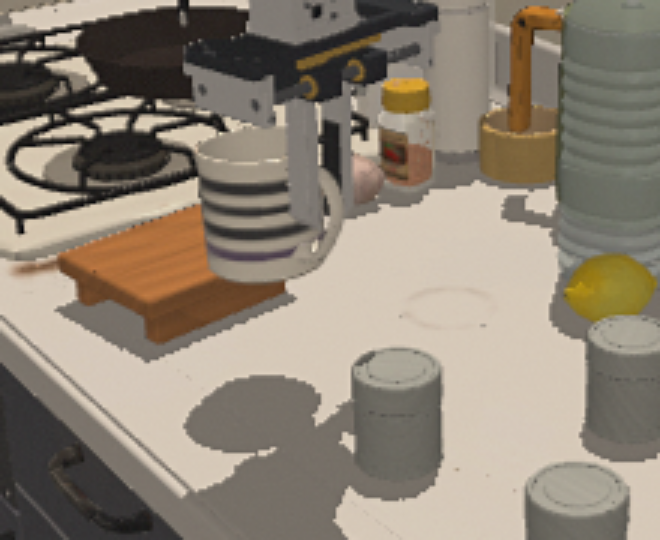

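View pics/w9.png

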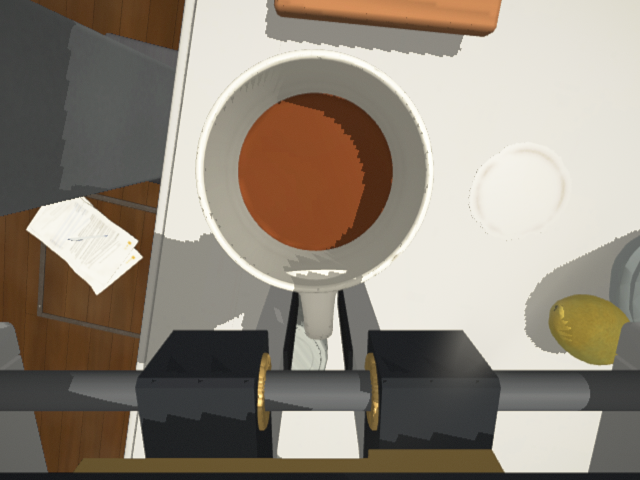

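The mug is clear of the stand, and the tin peeks out below the fingers at (310,350), so I'll shift back about 12 mm from the tin, level the tool, and lower.

Request:
jog_arm(
  plan=[
    {"travel": [8, 3, -12], "delta_rot": [0, 0, 0.016], "jaw": 0},
    {"travel": [20, 0, 0], "delta_rot": [0, 0, 0], "jaw": 0},
    {"travel": [20, 0, 0], "delta_rot": [0, 0, 0], "jaw": 0},
    {"travel": [18, 0, 0], "delta_rot": [0, 0, 0], "jaw": 0},
    {"travel": [10, 0, 0], "delta_rot": [0, 0, 0], "jaw": 0},
    {"travel": [0, 0, 0], "delta_rot": [0, 0, 0], "jaw": 0},
  ],
)

```text
clock: 8.72
tool_pos: [0.4645, 0.0024, 0.2634]
orientation: [0.436, 0.559, -0.432, 0.558]
wrist_force: [-0.2, -0.8, -0.9]
width: 0.211
```

```bash
python3 - <<'E'
from h import *
st()
c=cam("side"); cv2.imwrite("pics/s10.png",cv2.resize(c[0]["pixels"][170:350,170:390],None,fx=3,fy=3))
E
```

```text
t 8.72 pos [0.4645 0.0024 0.2634] yaw 14.3 x [ 0.002  0.006 -1.   ] F [-0.23 -0.77 -0.94] w 0.211 q6 -0.37
```

View pics/s10.png

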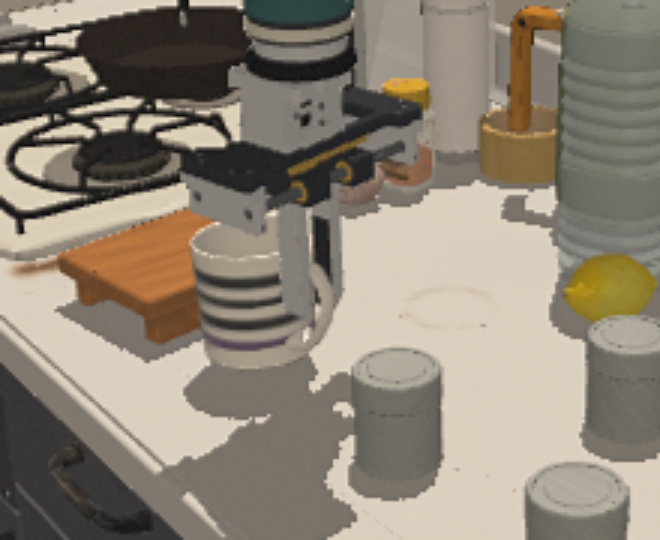

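The mug is about 2 cm above the worktop, clear of both stand and tin.

Request:
jog_arm(
  plan=[
    {"travel": [9, 0, 0], "delta_rot": [0, 0, 0], "jaw": 0},
    {"travel": [5, 0, 0], "delta_rot": [0, 0, 0], "jaw": 0},
    {"travel": [4, 0, 0], "delta_rot": [0, 0, 0], "jaw": 0},
    {"travel": [0, 0, 0], "delta_rot": [0, 0, 0], "jaw": 0},
  ],
)

```text
clock: 9.28
tool_pos: [0.4656, 0.0025, 0.2468]
orientation: [0.437, 0.557, -0.431, 0.559]
wrist_force: [0.1, -0.9, -0.9]
width: 0.214
```

```bash
python3 - <<'E'
from h import *
st()
c=cam("side"); cv2.imwrite("pics/s11.png",cv2.resize(c[0]["pixels"][170:350,170:390],None,fx=3,fy=3))
st()
E
```

```text
t 9.28 pos [0.4656 0.0025 0.2468] yaw 14.3 x [ 0.008  0.006 -1.   ] F [ 0.13 -0.88 -0.87] w 0.214 q6 -0.37
t 9.32 pos [0.4657 0.0025 0.247 ] yaw 14.3 x [ 0.008  0.006 -1.   ] F [-0.04  0.75 -1.54] w 0.211 q6 -0.37
```

View pics/s11.png

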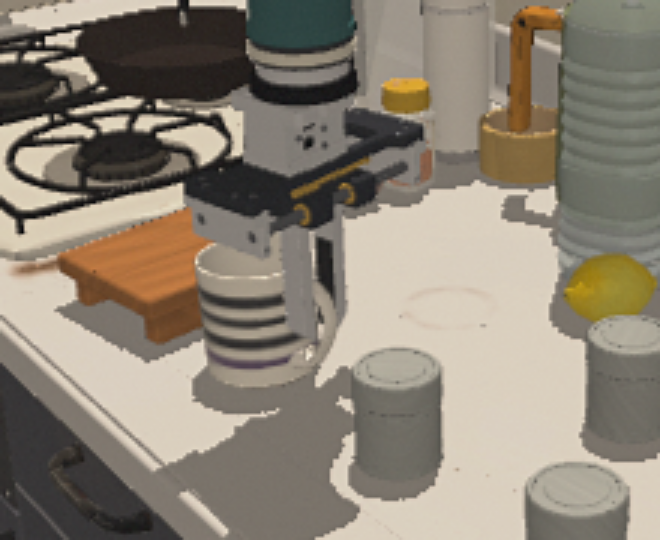

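Request:
jog_arm(
  plan=[
    {"travel": [2, 0, 0], "delta_rot": [0, 0, -0.004], "jaw": 0},
    {"travel": [2, 0, 0], "delta_rot": [0, 0, 0], "jaw": 0},
    {"travel": [2, 0, 0], "delta_rot": [0, 0, 0], "jaw": 0},
    {"travel": [0, 0, 0], "delta_rot": [0, 0, 0], "jaw": 0},
  ],
)

```text
clock: 9.82
tool_pos: [0.4665, 0.0018, 0.2426]
orientation: [0.436, 0.557, -0.432, 0.56]
wrist_force: [-0.6, 0.1, -0.5]
width: 0.209
```

```bash
python3 - <<'E'
from h import *
st()
E
```

```text
t 9.82 pos [0.4665 0.0018 0.2426] yaw 14.3 x [ 0.007  0.003 -1.   ] F [-0.62  0.06 -0.46] w 0.209 q6 -0.37
```

Request:
jog_arm(
  plan=[
    {"travel": [2, 0, 0], "delta_rot": [0, 0, 0], "jaw": 0},
    {"travel": [1, 0, 0], "delta_rot": [0, 0, 0], "jaw": 0},
    {"travel": [0, 0, 0], "delta_rot": [0, 0, 0], "jaw": 0},
  ],
)

```text
clock: 10.2
tool_pos: [0.4666, 0.0018, 0.2424]
orientation: [0.436, 0.557, -0.432, 0.56]
wrist_force: [-0.7, 0.6, -0.7]
width: 0.215
```

```bash
python3 - <<'E'
from h import *
st()
E
```

```text
t 10.2 pos [0.4666 0.0018 0.2424] yaw 14.3 x [ 0.008  0.002 -1.   ] F [-0.7   0.57 -0.66] w 0.215 q6 -0.37
```

The last 3 mm moved nothing, so it is in contact. Releasing and rising.

Request:
jog_arm(
  plan=[
    {"travel": [0, 0, 0], "delta_rot": [0, 0, 0], "jaw": 94},
    {"travel": [0, 0, 0], "delta_rot": [0, 0, 0], "jaw": 94},
    {"travel": [0, 0, 0], "delta_rot": [0, 0, 0], "jaw": 94},
    {"travel": [0, 0, 0], "delta_rot": [0, 0, 0], "jaw": 94},
    {"travel": [-30, 0, 0], "delta_rot": [0, 0, 0], "jaw": 94},
    {"travel": [-45, 0, 0], "delta_rot": [0, 0, 0], "jaw": 94},
    {"travel": [-45, 0, 0], "delta_rot": [0, 0, 0], "jaw": 94},
  ],
)

```text
clock: 11.08
tool_pos: [0.4647, 0.0018, 0.3592]
orientation: [0.435, 0.56, -0.433, 0.556]
wrist_force: [0.4, -0.3, -0.2]
width: 0.919
```

```bash
python3 - <<'E'
from h import *
np.set_printoptions(precision=4,suppress=True)
st()
c=cam("side"); cv2.imwrite("pics/s12.png",c[0]["pixels"])
c=cam("wrist"); cv2.imwrite("pics/w12.png",c[0]["pixels"])
for k,z in {"mug_mid":.045,"tin_1_mid":.035,"tin_1":0}.items():
    for r in models.pinpoint("wrist",k)[:4]:
        print(k,round(r["p"],2),np.round(r["xy"],1),atz(c,r["xy"],z))
st()
E
```

```text
t 11.07 pos [0.4647 0.0018 0.3592] yaw 14.3 x [-0.003  0.005 -1.   ] F [ 0.44 -0.33 -0.18] w 0.919 q6 -0.37
mug_mid 0.62 [312.2 160.2] [0.4516 0.0578 0.045 ]
tin_1_mid 0.91 [276.8 341.4] [ 0.46   -0.1107  0.035 ]
tin_1 0.73 [246.4 465.4] [ 0.4623 -0.2939  0.    ]
tin_1 0.6 [407.6 404.9] [ 0.6163 -0.1726  0.    ]
tin_1 0.59 [280.5 324.2] [ 0.4606 -0.1115  0.    ]
tin_1 0.35 [532.1 317.6] [ 0.708  -0.0423  0.    ]
t 11.32 pos [0.4648 0.0018 0.3576] yaw 14.3 x [-0.003  0.005 -1.   ] F [ 0.39  0.31 -0.53] w 0.998 q6 -0.37
```

View pics/s12.png

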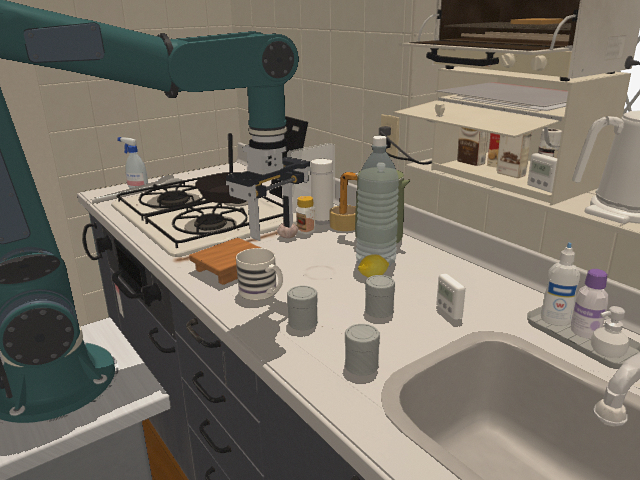

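View pics/w12.png

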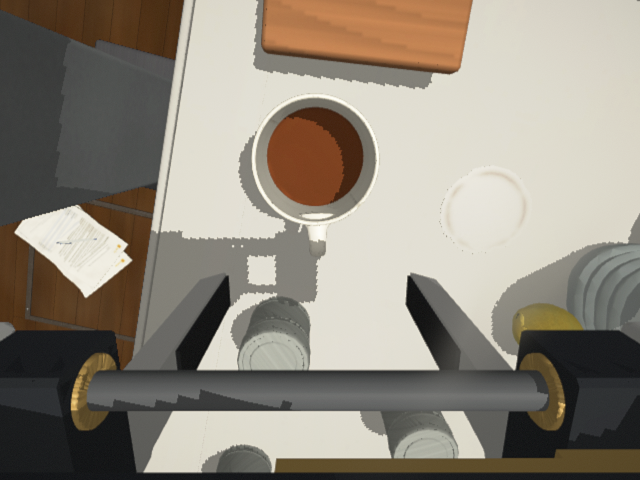

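The mug stands upright on the worktop (rim centre 315,158), with clear space to the stand and tins. Moving over the first tin (274,335).

Request:
jog_arm(
  plan=[
    {"travel": [0, -11, 36], "delta_rot": [0, 0, 0], "jaw": 94},
    {"travel": [0, -11, 36], "delta_rot": [0, 0, 0], "jaw": 94},
    {"travel": [12, -11, 36], "delta_rot": [0, 0, 0], "jaw": 94},
    {"travel": [18, 0, 0], "delta_rot": [0, 0, 0], "jaw": 94},
    {"travel": [0, 0, 0], "delta_rot": [0, 0, 0], "jaw": 94},
  ],
  squeeze=35,
)

```text
clock: 11.95
tool_pos: [0.4569, -0.1132, 0.3151]
orientation: [0.432, 0.567, -0.435, 0.55]
wrist_force: [-0.4, -0.1, -0.5]
width: 1.0
```

```bash
cat > tin.py <<'E'
from h import *
import sys
np.set_printoptions(precision=4,suppress=True)
st()
c=cam("wrist"); cv2.imwrite(sys.argv[1],c[0]["pixels"])
for k,z in {"tin_1_mid":.035,"tin_1":0}.items():
    for r in models.pinpoint("wrist",k)[:3]:
        print(k,round(r["p"],2),np.round(r["xy"],1),atz(c,r["xy"],z))
s=bot.sense();M=R.from_quat(s["orientation"]).as_matrix()
g=s["tool_pos"]+.18*M[:,0]; print("grasp pt",g)
if len(sys.argv)>2:
    t=np.array(eval(sys.argv[2])); print("tool travel mm",M.T@(t-g)*1e3, "tin top centre px",proj(c,[t[0],t[1],.07]))
print("level rot yz", np.cross(M[:,0],[0,0,-1])@M[:,1], np.cross(M[:,0],[0,0,-1])@M[:,2])
E
python3 tin.py pics/w13.png "[.460,-.112,.055]"
```

```text
t 11.95 pos [ 0.4569 -0.1132  0.3151] yaw 14.4 x [-0.021  0.011 -1.   ] F [-0.38 -0.11 -0.52] w 1.0 q6 -0.62
tin_1 0.95 [280.2 420.5] [ 0.462 -0.292  0.   ]
tin_1 0.72 [326.6 239. ] [ 0.4596 -0.1125  0.    ]
tin_1 0.66 [481.7 345.5] [ 0.6146 -0.1709  0.    ]
grasp pt [ 0.455  -0.1113  0.1383]
tool travel mm [83.2218  5.6884  2.9664] tin top centre px [328.0627 265.5239]
level rot yz -0.012316199643289533 0.012783251870591953
```

View pics/w13.png

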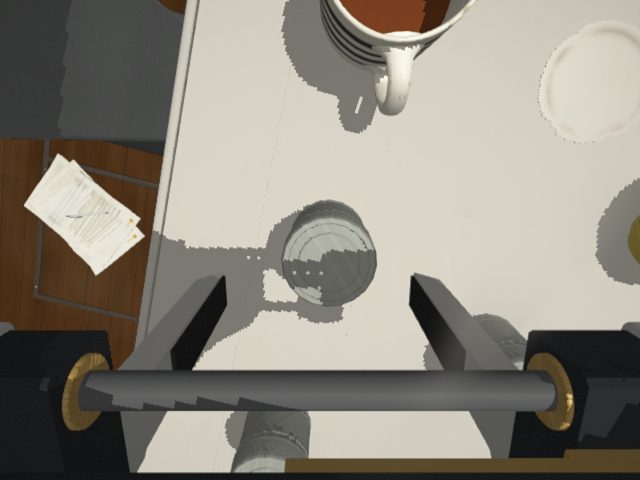

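The tin lid centre is at (329,262), matching the prediction. Descending with levelling.

Request:
jog_arm(
  plan=[
    {"travel": [24, 3, 1], "delta_rot": [0, -0.012, 0.013], "jaw": 94},
    {"travel": [24, 0, 0], "delta_rot": [0, 0, 0], "jaw": 94},
    {"travel": [20, 0, 0], "delta_rot": [0, 0, 0], "jaw": 94},
    {"travel": [10, 0, 0], "delta_rot": [0, 0, 0], "jaw": 94},
    {"travel": [0, 0, 0], "delta_rot": [0, 0, 0], "jaw": 94},
  ],
)

```text
clock: 12.72
tool_pos: [0.463, -0.1111, 0.243]
orientation: [0.433, 0.557, -0.431, 0.563]
wrist_force: [0.9, 0.4, -0.2]
width: 0.999
```

```bash
python3 tin.py pics/w14.png "[.460,-.1115,.055]"
```

```text
t 12.72 pos [ 0.463  -0.1111  0.243 ] yaw 14.7 x [ 0.01  -0.003 -1.   ] F [ 0.85  0.43 -0.21] w 0.999 q6 -0.61
tin_1 0.62 [307.2 260.9] [ 0.4601 -0.113   0.    ]
grasp pt [ 0.4656 -0.1121  0.0641]
tool travel mm [ 9.0779 -5.3353 -2.0643] tin top centre px [304.9968 308.3489]
level rot yz 0.006839498765335279 -0.010650677024598671
```

View pics/w14.png

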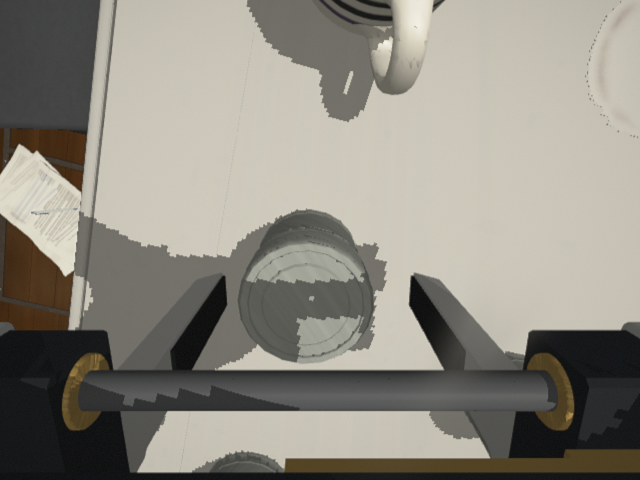

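The lid centre (306,301) sits about 5 mm left of the jaw centre; correcting, then closing.

Request:
jog_arm(
  plan=[
    {"travel": [6, -4, -3], "delta_rot": [0, 0.007, -0.011], "jaw": 94},
    {"travel": [3, 0, 0], "delta_rot": [0, 0, 0], "jaw": 94},
    {"travel": [0, 0, 0], "delta_rot": [0, 0, 0], "jaw": 0},
    {"travel": [0, 0, 0], "delta_rot": [0, 0, 0], "jaw": 0},
    {"travel": [0, 0, 0], "delta_rot": [0, 0, 0], "jaw": 0},
    {"travel": [0, 0, 0], "delta_rot": [0, 0, 0], "jaw": 0},
    {"travel": [0, 0, 0], "delta_rot": [0, 0, 0], "jaw": 0},
  ],
  squeeze=40,
)

```text
clock: 13.75
tool_pos: [0.4588, -0.1098, 0.2362]
orientation: [0.432, 0.559, -0.432, 0.56]
wrist_force: [-0.2, -0.3, -0.3]
width: 0.636
```

```bash
python3 tin.py pics/w15.png "[.460,-.1115,.055]"
```

```text
t 13.75 pos [ 0.4588 -0.1098  0.2362] yaw 14.7 x [ 0.001 -0.001 -1.   ] F [-0.19 -0.27 -0.29] w 0.636 q6 -0.61
tin_1 0.81 [316.4 266.9] [ 0.4597 -0.1112  0.    ]
grasp pt [ 0.459  -0.1099  0.0561]
tool travel mm [1.1513 0.593  1.8181] tin top centre px [316.5091 321.8399]
level rot yz 0.0010285259718086294 -0.0005966987858216107
```

View pics/w15.png

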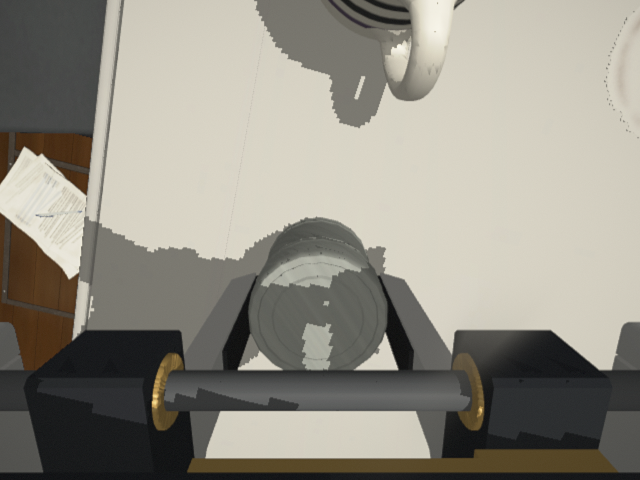

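The jaws hold the tin (width 60 mm, centred at 318,313). Lifting to weigh.

Request:
jog_arm(
  plan=[
    {"travel": [0, 0, 0], "delta_rot": [0, 0, 0], "jaw": 0},
    {"travel": [-8, 0, 0], "delta_rot": [0, 0, 0], "jaw": 0},
    {"travel": [-16, 0, 0], "delta_rot": [0, 0, 0], "jaw": 0},
    {"travel": [-16, 0, 0], "delta_rot": [0, 0, 0], "jaw": 0},
    {"travel": [0, 0, 0], "delta_rot": [0, 0, 0], "jaw": 0},
    {"travel": [0, 0, 0], "delta_rot": [0, 0, 0], "jaw": 0},
    {"travel": [0, 0, 0], "delta_rot": [0, 0, 0], "jaw": 0},
  ],
)

```text
clock: 14.78
tool_pos: [0.4576, -0.1092, 0.2757]
orientation: [0.431, 0.562, -0.433, 0.558]
wrist_force: [-0.5, 0.0, -6.5]
width: 0.638
```

```bash
cat > weigh.py <<'E'
from h import *
import sys
st(); F=[];Q=[]
for i in range(8):
    s=bot.sense(); F.append(s["wrist_force"]); Q.append(s["joint_torque"]); c=cam("side")
print("F mean",np.mean(F,0),"std",np.std(F,0),"tau",np.round(np.mean(Q,0),2)); st()
cv2.imwrite(sys.argv[1],c[0]["pixels"])
E
python3 weigh.py pics/s16.png
```

```text
t 14.78 pos [ 0.4576 -0.1092  0.2757] yaw 14.7 x [-0.005  0.002 -1.   ] F [-0.45  0.01 -6.49] w 0.638 q6 -0.61
F mean [ 0.11589692  0.04848553 -6.21891517] std [0.56795801 0.43213285 0.56600235] tau [  0.   -30.42 -31.55   0.05   0.09  -0.  ]
t 15.18 pos [ 0.4577 -0.1092  0.2758] yaw 14.7 x [-0.005  0.002 -1.   ] F [-0.09  0.34 -6.19] w 0.638 q6 -0.61
```

View pics/s16.png

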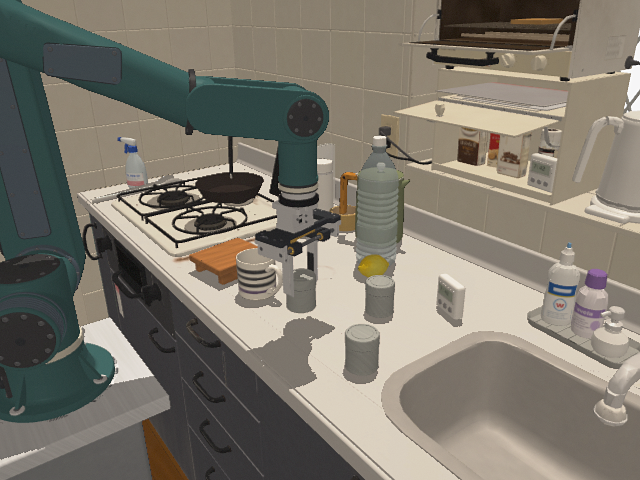

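The first tin weighs about 6.2 N (~0.6 kg), so it is likely the heaviest. I'll set it back where it was and check the other two.

Request:
jog_arm(
  plan=[
    {"travel": [14, 0, 0], "delta_rot": [0, 0, 0.004], "jaw": 0},
    {"travel": [14, 0, 0], "delta_rot": [0, 0, 0], "jaw": 0},
    {"travel": [6, 0, 0], "delta_rot": [0, 0, 0], "jaw": 0},
    {"travel": [3, 0, 0], "delta_rot": [0, 0, 0], "jaw": 0},
    {"travel": [2, 0, 0], "delta_rot": [0, 0, 0], "jaw": 0},
    {"travel": [1, 0, 0], "delta_rot": [0, 0, 0], "jaw": 0},
    {"travel": [0, 0, 0], "delta_rot": [0, 0, 0], "jaw": 0},
  ],
)

```text
clock: 16.05
tool_pos: [0.4576, -0.109, 0.2363]
orientation: [0.432, 0.561, -0.431, 0.559]
wrist_force: [0.8, -0.9, -7.2]
width: 0.64
```

```bash
python3 -c "
from h import *
st()"
```

```text
t 16.05 pos [ 0.4576 -0.109   0.2363] yaw 14.7 x [-0.002  0.003 -1.   ] F [ 0.78 -0.94 -7.25] w 0.64 q6 -0.61
```

Request:
jog_arm(
  plan=[
    {"travel": [1.5, 0, 0], "delta_rot": [0, 0, 0], "jaw": 0},
    {"travel": [1, 0, 0], "delta_rot": [0, 0, 0], "jaw": 0},
    {"travel": [0, 0, 0], "delta_rot": [0, 0, 0], "jaw": 0},
  ],
)

```text
clock: 16.42
tool_pos: [0.4577, -0.109, 0.2362]
orientation: [0.432, 0.561, -0.431, 0.559]
wrist_force: [-2.5, 1.0, -2.2]
width: 0.64
```

```bash
python3 -c "
from h import *
st()"
```

```text
t 16.43 pos [ 0.4577 -0.109   0.2362] yaw 14.7 x [-0.001  0.002 -1.   ] F [-2.54  1.03 -2.15] w 0.64 q6 -0.61
```

Contact confirmed. Releasing, rising and moving to the second tin.

Request:
jog_arm(
  plan=[
    {"travel": [0, 0, 0], "delta_rot": [0, 0, 0], "jaw": 94},
    {"travel": [0, 0, 0], "delta_rot": [0, 0, 0], "jaw": 94},
    {"travel": [0, 0, 0], "delta_rot": [0, 0, 0], "jaw": 94},
    {"travel": [-30, 0, 0], "delta_rot": [0, 0, 0], "jaw": 94},
    {"travel": [-45, 0, 0], "delta_rot": [0, 0, 0], "jaw": 94},
    {"travel": [0, -9, 35], "delta_rot": [0, 0, 0], "jaw": 94},
    {"travel": [0, -9, 35], "delta_rot": [0, 0, 0], "jaw": 94},
    {"travel": [0, -9, 35], "delta_rot": [0, 0, 0], "jaw": 94},
    {"travel": [0, -9, 35], "delta_rot": [0, 0, 0], "jaw": 94},
    {"travel": [0, -8, 32], "delta_rot": [0, 0, 0], "jaw": 94},
  ],
)

```text
clock: 17.68
tool_pos: [0.462, -0.2911, 0.3169]
orientation: [0.432, 0.556, -0.428, 0.566]
wrist_force: [-0.4, -0.9, 0.6]
width: 1.001
```

```bash
python3 tin.py pics/w17.png "[.461,-.291,.055]"
```

```text
t 17.68 pos [ 0.462  -0.2911  0.3169] yaw 15.0 x [ 0.015 -0.004 -1.   ] F [-0.41 -0.87  0.65] w 1.001 q6 -0.93
tin_1 0.74 [543.9 131.3] [ 0.6147 -0.1704  0.    ]
tin_1 0.67 [309.6 229.9] [ 0.4609 -0.2916  0.    ]
grasp pt [ 0.4643 -0.2914  0.1365]
tool travel mm [81.4264 -4.1217 -1.8106] tin top centre px [309.2558 255.9896]
level rot yz 0.006534490977001448 -0.012386221755401688
```

View pics/w17.png

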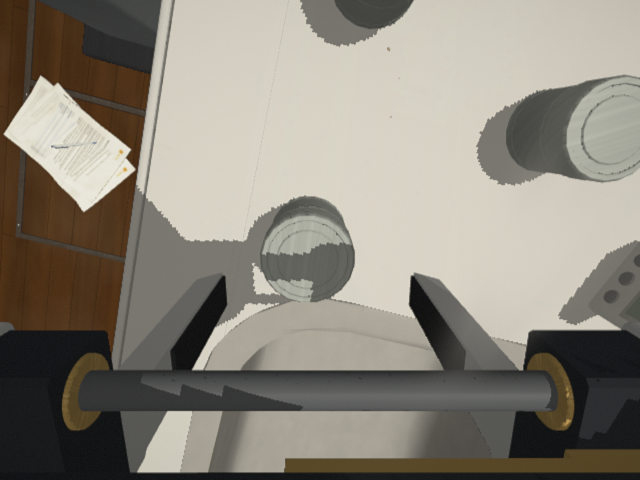

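The second tin's lid is at (308,256) next to the sink rim, as predicted. Descending.

Request:
jog_arm(
  plan=[
    {"travel": [24, -2, -1], "delta_rot": [0, 0.006, -0.013], "jaw": 94},
    {"travel": [24, 0, 0], "delta_rot": [0, 0, 0], "jaw": 94},
    {"travel": [20, 0, 0], "delta_rot": [0, 0, -0.005], "jaw": 94},
    {"travel": [9, 0, 0], "delta_rot": [0, 0, 0], "jaw": 94},
    {"travel": [0, 0, 0], "delta_rot": [0, 0, 0], "jaw": 94},
  ],
)

```text
clock: 18.45
tool_pos: [0.4591, -0.2845, 0.2315]
orientation: [0.428, 0.566, -0.431, 0.558]
wrist_force: [-0.3, 0.1, 0.6]
width: 0.997
```

```bash
python3 tin.py pics/w18.png "[.461,-.291,.055]"
```

```text
t 18.45 pos [ 0.4591 -0.2845  0.2315] yaw 15.2 x [-0.011  0.003 -1.   ] F [-0.3   0.08  0.62] w 0.997 q6 -0.92
tin_1 0.55 [318.2 281.9] [ 0.4603 -0.2924  0.    ]
grasp pt [ 0.4581 -0.2853  0.0536]
tool travel mm [-1.4129  1.2741  6.2444] tin top centre px [319.3683 339.8004]
level rot yz -0.0030035208334816847 0.007777922261994149
```

View pics/w18.png

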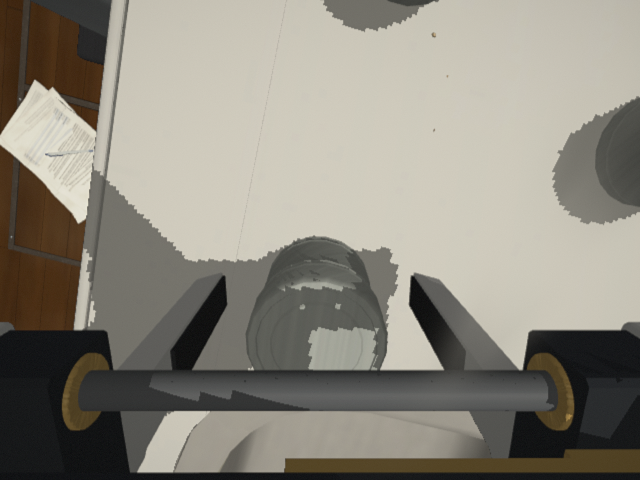

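The tin centre (317,336) is about 6 mm further out than the pads; shifting, then closing.

Request:
jog_arm(
  plan=[
    {"travel": [-1, 0, 5], "delta_rot": [0, -0.003, 0.008], "jaw": 94},
    {"travel": [0, 0, 1], "delta_rot": [0, 0, 0], "jaw": 94},
    {"travel": [0, 0, 0], "delta_rot": [0, 0, 0], "jaw": 0},
    {"travel": [0, 0, 0], "delta_rot": [0, 0, 0], "jaw": 0},
    {"travel": [0, 0, 0], "delta_rot": [0, 0, 0], "jaw": 0},
    {"travel": [0, 0, 0], "delta_rot": [0, 0, 0], "jaw": 0},
    {"travel": [0, 0, 0], "delta_rot": [0, 0, 0], "jaw": 0},
    {"travel": [0, 0, 0], "delta_rot": [0, 0, 0], "jaw": 0},
  ],
)

```text
clock: 19.6
tool_pos: [0.4616, -0.2926, 0.2373]
orientation: [0.43, 0.56, -0.43, 0.563]
wrist_force: [-0.5, 0.2, 0.4]
width: 0.648
```

```bash
python3 tin.py pics/w19.png "[.461,-.291,.055]"
```

```text
t 19.6 pos [ 0.4616 -0.2926  0.2373] yaw 15.1 x [ 0.004 -0.004 -1.   ] F [-0.54  0.25  0.39] w 0.648 q6 -0.93
tin_1 0.75 [320.9 261.5] [ 0.465 -0.291  0.   ]
tin_1 0.74 [638.5 129.2] [ 0.6156 -0.1698  0.    ]
grasp pt [ 0.4623 -0.2932  0.0573]
tool travel mm [ 2.2704 -0.6568 -2.4947] tin top centre px [313.8101 311.6889]
level rot yz 0.004481819381332714 -0.0026457198883827787
```

View pics/w19.png

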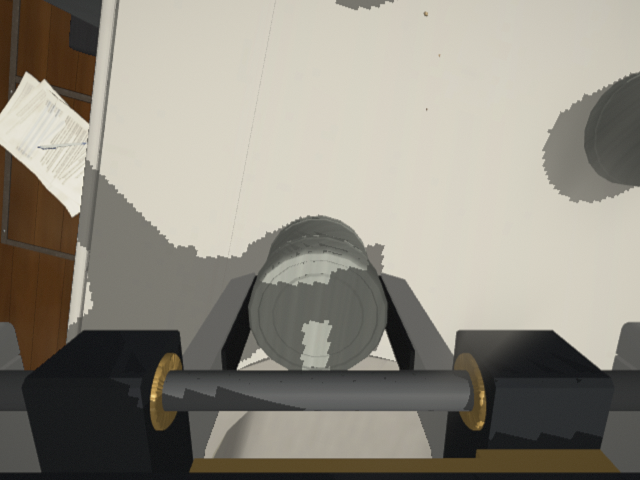

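The tin is gripped and centred (318,313). Lifting.

Request:
jog_arm(
  plan=[
    {"travel": [0, 0, 0], "delta_rot": [0, 0, 0], "jaw": 0},
    {"travel": [-8, 0, 0], "delta_rot": [0, 0, 0], "jaw": 0},
    {"travel": [-16, 0, 0], "delta_rot": [0, 0, 0], "jaw": 0},
    {"travel": [-16, 0, 0], "delta_rot": [0, 0, 0], "jaw": 0},
    {"travel": [0, 0, 0], "delta_rot": [0, 0, 0], "jaw": 0},
    {"travel": [0, 0, 0], "delta_rot": [0, 0, 0], "jaw": 0},
    {"travel": [0, 0, 0], "delta_rot": [0, 0, 0], "jaw": 0},
  ],
)

```text
clock: 20.62
tool_pos: [0.4615, -0.292, 0.2797]
orientation: [0.43, 0.56, -0.43, 0.563]
wrist_force: [0.3, -0.2, -1.6]
width: 0.647
```

```bash
python3 weigh.py pics/s20.png
```

```text
t 20.62 pos [ 0.4615 -0.292   0.2797] yaw 15.2 x [ 0.004 -0.003 -1.   ] F [ 0.33 -0.18 -1.56] w 0.647 q6 -0.93
F mean [-0.14053158  0.06829331 -1.91811672] std [0.40786555 0.43445805 0.50069618] tau [  0.   -35.68 -29.73   0.04   0.05   0.  ]
t 21.02 pos [ 0.4615 -0.2921  0.2798] yaw 15.2 x [ 0.004 -0.003 -1.   ] F [ 0.06  0.35 -3.07] w 0.643 q6 -0.93
```

View pics/s20.png

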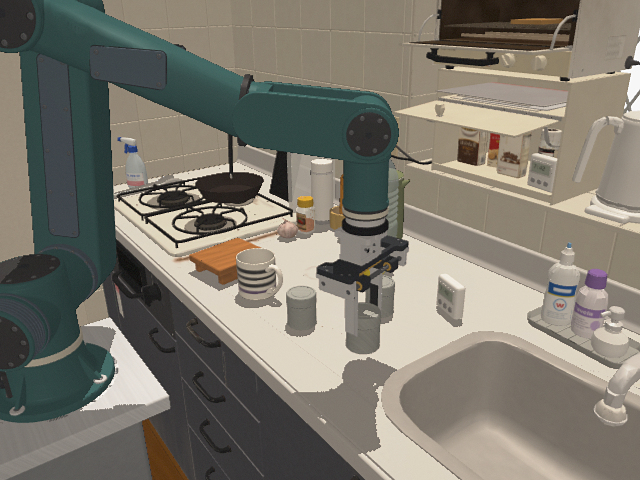

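The second tin is light (~1.9 N) and is held upright; tin one stands. Setting the second down.

Request:
jog_arm(
  plan=[
    {"travel": [14, 0, 0], "delta_rot": [0, 0, 0], "jaw": 0},
    {"travel": [14, 0, 0], "delta_rot": [0, 0, 0], "jaw": 0},
    {"travel": [8, 0, 0], "delta_rot": [0, 0, 0], "jaw": 0},
    {"travel": [4, 0, 0], "delta_rot": [0, 0, 0], "jaw": 0},
    {"travel": [2, 0, 0], "delta_rot": [0, 0, 0], "jaw": 0},
    {"travel": [1.5, 0, 0], "delta_rot": [0, 0, 0], "jaw": 0},
    {"travel": [1, 0, 0], "delta_rot": [0, 0, 0], "jaw": 0},
    {"travel": [0, 0, 0], "delta_rot": [0, 0, 0], "jaw": 0},
  ],
)

```text
clock: 22.02
tool_pos: [0.4614, -0.2919, 0.2373]
orientation: [0.43, 0.56, -0.43, 0.563]
wrist_force: [-0.6, -0.4, -0.8]
width: 0.646
```

```bash
python3 -c "
from h import *
st()"
```

```text
t 22.02 pos [ 0.4614 -0.2919  0.2373] yaw 15.2 x [ 0.003 -0.002 -1.   ] F [-0.63 -0.36 -0.78] w 0.646 q6 -0.93
```

Request:
jog_arm(
  plan=[
    {"travel": [0, 0, 0], "delta_rot": [0, 0, 0], "jaw": 94},
    {"travel": [0, 0, 0], "delta_rot": [0, 0, 0], "jaw": 94},
    {"travel": [0, 0, 0], "delta_rot": [0, 0, 0], "jaw": 94},
    {"travel": [-30, 0, 0], "delta_rot": [0, 0, 0], "jaw": 94},
    {"travel": [-45, 0, 0], "delta_rot": [0, 0, 0], "jaw": 94},
    {"travel": [0, 36, -15], "delta_rot": [0, 0, 0], "jaw": 94},
    {"travel": [0, 36, -15], "delta_rot": [0, 0, 0], "jaw": 94},
    {"travel": [0, 36, -15], "delta_rot": [0, 0, 0], "jaw": 94},
    {"travel": [0, 36, -15], "delta_rot": [0, 0, 0], "jaw": 94},
    {"travel": [0, 33, -15], "delta_rot": [0, 0, 0], "jaw": 94},
  ],
)

```text
clock: 23.28
tool_pos: [0.6165, -0.173, 0.3141]
orientation: [0.432, 0.557, -0.431, 0.563]
wrist_force: [0.2, 0.6, 0.7]
width: 1.001
```

```bash
python3 tin.py pics/w21.png "[.613,-.173,.055]"
```

```text
t 23.27 pos [ 0.6165 -0.173   0.3141] yaw 14.8 x [ 0.008 -0.005 -1.   ] F [0.16 0.64 0.65] w 1.001 q6 -0.62
tin_1_mid 0.84 [101.1  88.5] [ 0.4582 -0.1078  0.035 ]
tin_1_mid 0.61 [481.8  96.4] [ 0.6972 -0.0494  0.035 ]
tin_1 0.69 [310.2 226.2] [ 0.6127 -0.1701  0.    ]
tin_1 0.6 [107.4 318.9] [ 0.4644 -0.2939  0.    ]
tin_1 0.56 [128.2  96.4] [ 0.459  -0.1092  0.    ]
grasp pt [ 0.6175 -0.1735  0.1336]
tool travel mm [78.6012 -4.622  -2.1401] tin top centre px [308.0699 256.857 ]
level rot yz 0.006279419211194663 -0.005044377140922213
```

View pics/w21.png

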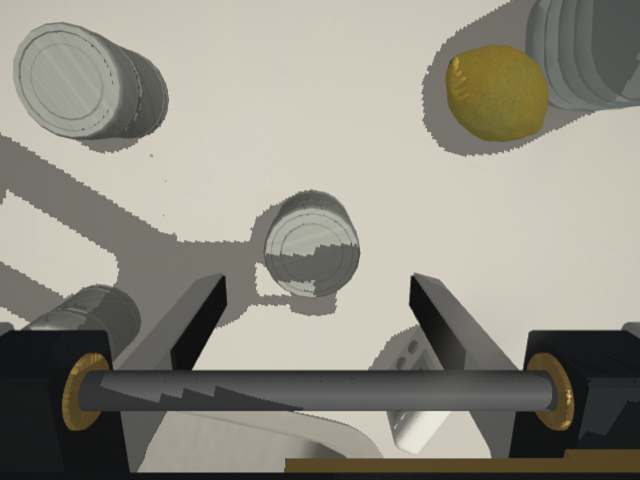

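The third tin's lid centre is at (312,250), a few mm nearer than predicted; the timer (410,400) and lemon (497,92) are clear of the fingers. Descending.

Request:
jog_arm(
  plan=[
    {"travel": [24, -2, -3], "delta_rot": [0, 0.006, -0.006], "jaw": 94},
    {"travel": [24, 0, 0], "delta_rot": [0, 0, 0], "jaw": 94},
    {"travel": [18, 0, 0], "delta_rot": [0, 0, 0], "jaw": 94},
    {"travel": [7, 0, 0], "delta_rot": [0, 0, 0], "jaw": 94},
    {"travel": [0, 0, 0], "delta_rot": [0, 0, 0], "jaw": 94},
  ],
)

```text
clock: 24.05
tool_pos: [0.6115, -0.174, 0.2394]
orientation: [0.431, 0.559, -0.433, 0.561]
wrist_force: [-0.9, 1.0, 0.4]
width: 0.998
```

```bash
python3 tin.py pics/w22.png "[.6145,-.170,.055]"
```

```text
t 24.05 pos [ 0.6115 -0.174   0.2394] yaw 14.7 x [-0.    -0.003 -1.   ] F [-0.88  1.05  0.42] w 0.998 q6 -0.62
tin_1_mid 0.86 [29.3 69.8] [ 0.4589 -0.1066  0.035 ]
tin_1 0.94 [321.3 257.2] [ 0.6137 -0.1703  0.    ]
tin_1 0.57 [74.8 86.7] [ 0.4581 -0.1099  0.    ]
grasp pt [ 0.6124 -0.1745  0.0608]
tool travel mm [ 5.7947  3.1789 -3.8762] tin top centre px [324.5851 306.9831]
level rot yz 0.004412470318694456 -0.0008003206994071525
```

View pics/w22.png

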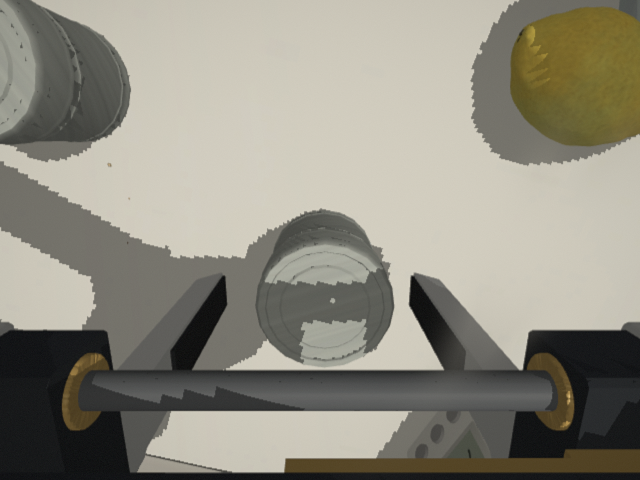

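Request:
jog_arm(
  plan=[
    {"travel": [4, 3, -4], "delta_rot": [0, 0.004, 0], "jaw": 94},
    {"travel": [1, 0, 0], "delta_rot": [0, 0, 0], "jaw": 94},
    {"travel": [0, 0, 0], "delta_rot": [0, 0, 0], "jaw": 0},
    {"travel": [0, 0, 0], "delta_rot": [0, 0, 0], "jaw": 0},
    {"travel": [0, 0, 0], "delta_rot": [0, 0, 0], "jaw": 0},
    {"travel": [0, 0, 0], "delta_rot": [0, 0, 0], "jaw": 0},
    {"travel": [0, 0, 0], "delta_rot": [0, 0, 0], "jaw": 0},
    {"travel": [0, 0, 0], "delta_rot": [0, 0, 0], "jaw": 0},
  ],
)

```text
clock: 25.2
tool_pos: [0.6143, -0.1689, 0.2375]
orientation: [0.432, 0.559, -0.431, 0.561]
wrist_force: [-1.7, 0.0, -0.1]
width: 0.651
```

```bash
python3 tin.py pics/w23.png "[.6145,-.170,.055]"
```

```text
t 25.2 pos [ 0.6143 -0.1689  0.2375] yaw 14.8 x [ 0.003 -0.001 -1.   ] F [-1.67  0.02 -0.14] w 0.651 q6 -0.62
tin_1_mid 0.66 [14.8 82.2] [ 0.458  -0.1081  0.035 ]
tin_1 0.94 [66.1 96.2] [ 0.4589 -0.1105  0.    ]
tin_1 0.85 [320.3 264.8] [ 0.6177 -0.169   0.    ]
grasp pt [ 0.6148 -0.1692  0.0575]
tool travel mm [ 2.4948 -0.5129  0.7241] tin top centre px [313.9965 318.2069]
level rot yz 0.0019265311342928123 -0.002216178896431239
```

View pics/w23.png

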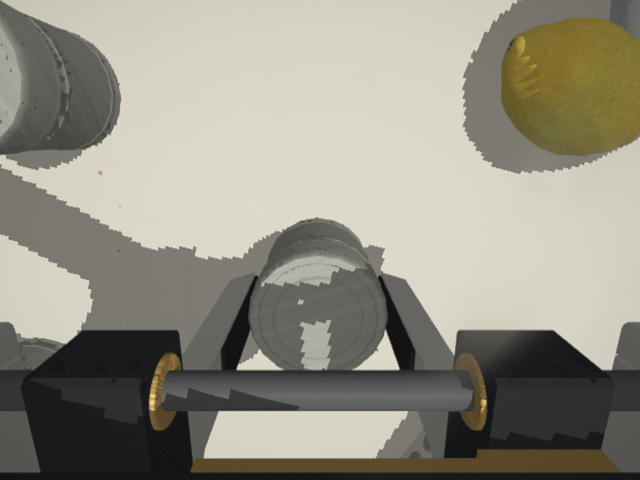

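The third tin is gripped and centred (318,313). Lifting.

Request:
jog_arm(
  plan=[
    {"travel": [0, 0, 0], "delta_rot": [0, 0, 0], "jaw": 0},
    {"travel": [-8, 0, 0], "delta_rot": [0, 0, 0], "jaw": 0},
    {"travel": [-16, 0, 0], "delta_rot": [0, 0, 0], "jaw": 0},
    {"travel": [-16, 0, 0], "delta_rot": [0, 0, 0], "jaw": 0},
    {"travel": [0, 0, 0], "delta_rot": [0, 0, 0], "jaw": 0},
    {"travel": [0, 0, 0], "delta_rot": [0, 0, 0], "jaw": 0},
    {"travel": [0, 0, 0], "delta_rot": [0, 0, 0], "jaw": 0},
  ],
)

```text
clock: 26.22
tool_pos: [0.6141, -0.1685, 0.2786]
orientation: [0.432, 0.56, -0.431, 0.561]
wrist_force: [-0.7, -0.3, -4.0]
width: 0.65
```

```bash
python3 weigh.py pics/s24.png
```

```text
t 26.23 pos [ 0.6141 -0.1685  0.2786] yaw 14.8 x [ 0.001  0.    -1.   ] F [-0.7  -0.26 -3.97] w 0.65 q6 -0.62
F mean [-0.07136025  0.05435385 -3.46099227] std [0.34733748 0.64651633 0.40409623] tau [  0.   -45.3  -30.8    0.05   0.05   0.  ]
t 26.62 pos [ 0.6142 -0.1685  0.2787] yaw 14.8 x [ 0.001  0.    -1.   ] F [-0.13 -0.57 -3.62] w 0.649 q6 -0.62
```

View pics/s24.png

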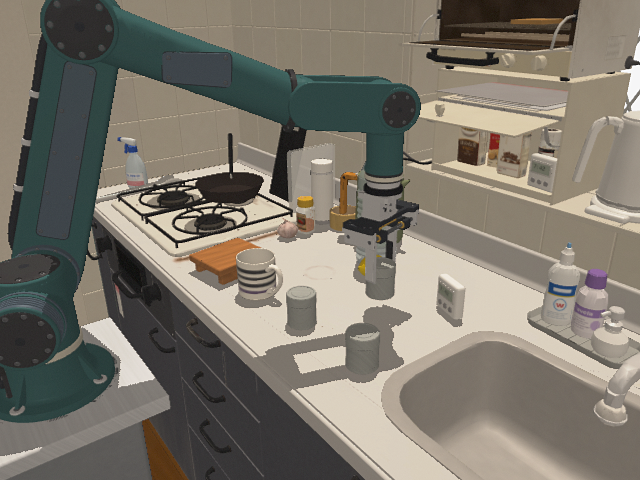

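The third tin weighs about 3.5 N, so the first (6.2 N) is heaviest. Setting the third down.

Request:
jog_arm(
  plan=[
    {"travel": [14, 0, 0], "delta_rot": [0, 0, 0], "jaw": 0},
    {"travel": [14, 0, 0], "delta_rot": [0, 0, 0], "jaw": 0},
    {"travel": [7, 0, 0], "delta_rot": [0, 0, 0], "jaw": 0},
    {"travel": [4, 0, 0], "delta_rot": [0, 0, 0], "jaw": 0},
    {"travel": [2, 0, 0], "delta_rot": [0, 0, 0], "jaw": 0},
    {"travel": [1.5, 0, 0], "delta_rot": [0, 0, 0], "jaw": 0},
    {"travel": [1, 0, 0], "delta_rot": [0, 0, 0], "jaw": 0},
    {"travel": [0, 0, 0], "delta_rot": [0, 0, 0], "jaw": 0},
  ],
)

```text
clock: 27.62
tool_pos: [0.6137, -0.1683, 0.2375]
orientation: [0.432, 0.56, -0.431, 0.561]
wrist_force: [-2.2, 1.0, -1.6]
width: 0.646
```

```bash
python3 -c "
from h import *
st()"
```

```text
t 27.62 pos [ 0.6137 -0.1683  0.2375] yaw 14.8 x [ 0.001 -0.    -1.   ] F [-2.2   1.04 -1.63] w 0.646 q6 -0.62
```

Request:
jog_arm(
  plan=[
    {"travel": [1, 0, 0], "delta_rot": [0, 0, 0], "jaw": 94},
    {"travel": [0, 0, 0], "delta_rot": [0, 0, 0], "jaw": 94},
    {"travel": [0, 0, 0], "delta_rot": [0, 0, 0], "jaw": 94},
    {"travel": [-30, 0, 0], "delta_rot": [0, 0, 0], "jaw": 94},
    {"travel": [-45, 0, 0], "delta_rot": [0, 0, 0], "jaw": 94},
    {"travel": [0, -27, -19], "delta_rot": [0, 0, 0], "jaw": 94},
    {"travel": [0, -27, -19], "delta_rot": [0, 0, 0], "jaw": 94},
    {"travel": [0, -27, -19], "delta_rot": [0, 0, 0], "jaw": 94},
    {"travel": [0, -27, -19], "delta_rot": [0, 0, 0], "jaw": 94},
    {"travel": [0, -27, -19], "delta_rot": [0, 0, 0], "jaw": 94},
  ],
)

```text
clock: 28.88
tool_pos: [0.458, -0.1109, 0.3123]
orientation: [0.433, 0.556, -0.43, 0.564]
wrist_force: [0.5, 0.3, 0.1]
width: 0.998
```

```bash
python3 tin.py pics/w25.png "[.459,-.110,.055]"
```

```text
t 28.88 pos [ 0.458  -0.1109  0.3123] yaw 14.8 x [ 0.011 -0.003 -1.   ] F [0.49 0.3  0.14] w 0.998 q6 -0.62
tin_1 0.92 [311.9 228.8] [ 0.457  -0.1088  0.    ]
tin_1 0.66 [269.7 415.8] [ 0.464  -0.2916  0.    ]
tin_1 0.65 [467.4 339. ] [ 0.6139 -0.1707  0.    ]
grasp pt [ 0.4603 -0.1116  0.1324]
tool travel mm [77.4191 -1.6739 -2.342 ] tin top centre px [313.9484 258.3561]
level rot yz 0.0064492448152008814 -0.01020356466691936
```

View pics/w25.png

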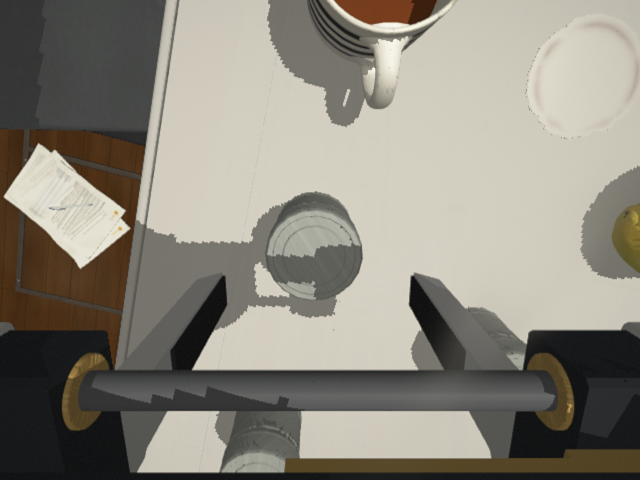

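The heaviest tin's lid is at (314,253), as predicted. Descending.

Request:
jog_arm(
  plan=[
    {"travel": [24, 0, -2], "delta_rot": [0, 0.006, -0.011], "jaw": 94},
    {"travel": [24, 0, 0], "delta_rot": [0, 0, 0], "jaw": 94},
    {"travel": [18, 0, 0], "delta_rot": [0, 0, 0], "jaw": 94},
    {"travel": [7, 0, 0], "delta_rot": [0, 0, 0], "jaw": 94},
    {"travel": [0, 0, 0], "delta_rot": [0, 0, 0], "jaw": 94},
  ],
)

```text
clock: 29.65
tool_pos: [0.464, -0.1116, 0.2397]
orientation: [0.432, 0.557, -0.431, 0.563]
wrist_force: [-0.4, -0.6, -0.2]
width: 1.001
```

```bash
python3 tin.py pics/w26.png "[.4585,-.1095,.055]"
```

```text
t 29.65 pos [ 0.464  -0.1116  0.2397] yaw 14.7 x [ 0.009 -0.004 -1.   ] F [-0.36 -0.64 -0.23] w 1.001 q6 -0.61
tin_1 0.78 [302.8 255.8] [ 0.4572 -0.1102  0.    ]
grasp pt [ 0.4659 -0.1124  0.0608]
tool travel mm [ 5.745  -6.427  -4.7254] tin top centre px [301.1999 304.8755]
level rot yz 0.007394500765934629 -0.009125973593718126
```

View pics/w26.png

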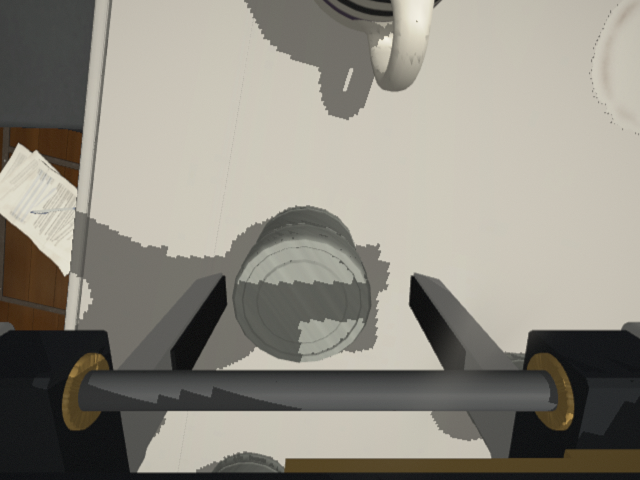

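Request:
jog_arm(
  plan=[
    {"travel": [4, -5, -4], "delta_rot": [0, 0.007, -0.009], "jaw": 94},
    {"travel": [2, 0, 0], "delta_rot": [0, 0, 0], "jaw": 94},
    {"travel": [0, 0, 0], "delta_rot": [0, 0, 0], "jaw": 0},
    {"travel": [0, 0, 0], "delta_rot": [0, 0, 0], "jaw": 0},
    {"travel": [0, 0, 0], "delta_rot": [0, 0, 0], "jaw": 0},
    {"travel": [0, 0, 0], "delta_rot": [0, 0, 0], "jaw": 0},
    {"travel": [0, 0, 0], "delta_rot": [0, 0, 0], "jaw": 0},
    {"travel": [0, 0, 0], "delta_rot": [0, 0, 0], "jaw": 0},
  ],
  squeeze=45,
)

```text
clock: 30.8
tool_pos: [0.4577, -0.1089, 0.236]
orientation: [0.432, 0.559, -0.432, 0.561]
wrist_force: [-0.4, 0.4, 0.9]
width: 0.638
```

```bash
python3 tin.py pics/w27.png "[.4585,-.1095,.055]"
```

```text
t 30.8 pos [ 0.4577 -0.1089  0.236 ] yaw 14.8 x [ 0.001 -0.001 -1.   ] F [-0.4   0.38  0.93] w 0.638 q6 -0.61
tin_1 0.84 [314.2 264.7] [ 0.4571 -0.1094  0.    ]
grasp pt [ 0.4579 -0.1092  0.056 ]
tool travel mm [1.0484 0.4716 0.4347] tin top centre px [316.1746 319.17  ]
level rot yz 0.0016502082303177204 -0.0007536529922303599
```

View pics/w27.png

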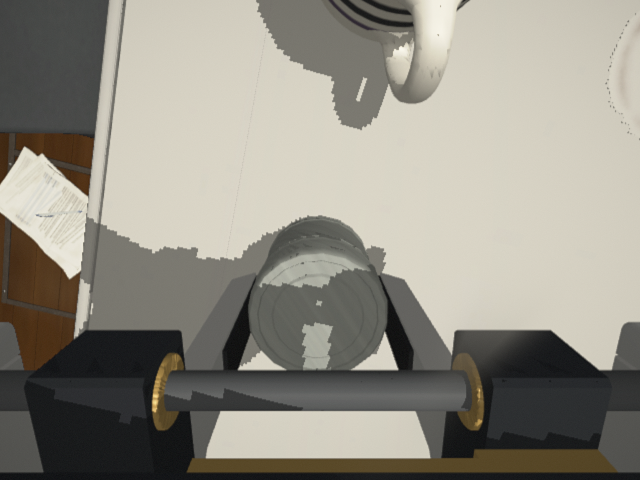

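Gripped and centred (318,313). Lifting well above mug height.

Request:
jog_arm(
  plan=[
    {"travel": [0, 0, 0], "delta_rot": [0, 0, 0], "jaw": 0},
    {"travel": [-10, 0, 0], "delta_rot": [0, 0, 0], "jaw": 0},
    {"travel": [-20, 0, 0], "delta_rot": [0, 0, 0], "jaw": 0},
    {"travel": [-28, 0, 0], "delta_rot": [0, 0, 0], "jaw": 0},
    {"travel": [-28, 0, 0], "delta_rot": [0, 0, 0], "jaw": 0},
    {"travel": [-28, 0, 0], "delta_rot": [0, 0, 0], "jaw": 0},
    {"travel": [-20, 0, 0], "delta_rot": [0, 0, 0], "jaw": 0},
    {"travel": [-8, 0, 0], "delta_rot": [0, 0, 0], "jaw": 0},
    {"travel": [0, 0, 0], "delta_rot": [0, 0, 0], "jaw": 0},
  ],
)

```text
clock: 32.08
tool_pos: [0.4559, -0.1078, 0.3733]
orientation: [0.43, 0.567, -0.433, 0.554]
wrist_force: [0.5, -0.5, -5.6]
width: 0.639
```

```bash
python3 weigh.py pics/s28.png; python3 tin.py pics/w28.png "[.459,.203,.20]"
```

```text
t 32.08 pos [ 0.4559 -0.1078  0.3733] yaw 14.8 x [-0.018  0.007 -1.   ] F [ 0.49 -0.52 -5.65] w 0.639 q6 -0.61
F mean [ 0.18017105  0.12809776 -6.32909163] std [0.40805254 0.4276602  0.81973192] tau [ 1.000e-02 -2.961e+01 -3.328e+01  6.000e-02  1.900e-01 -0.000e+00]
t 32.48 pos [ 0.4559 -0.1078  0.3731] yaw 14.8 x [-0.018  0.007 -1.   ] F [-1.13  0.39 -6.25] w 0.638 q6 -0.61
t 32.48 pos [ 0.4559 -0.1078  0.3731] yaw 14.8 x [-0.018  0.007 -1.   ] F [-1.13  0.39 -6.25] w 0.638 q6 -0.61
tin_1 0.62 [374.7  21.2] [0.4535 0.072  0.    ]
tin_1 0.6 [458.4 320.1] [ 0.6168 -0.1704  0.    ]
tin_1 0.57 [315.3 264.3] [ 0.4597 -0.1504  0.    ]
grasp pt [ 0.4527 -0.1065  0.1935]
tool travel mm [  -4.4468   84.842  -297.7846] tin top centre px [ 465.215  -256.1021]
level rot yz -0.011376590800628571 0.015403508801557194
```

View pics/s28.png

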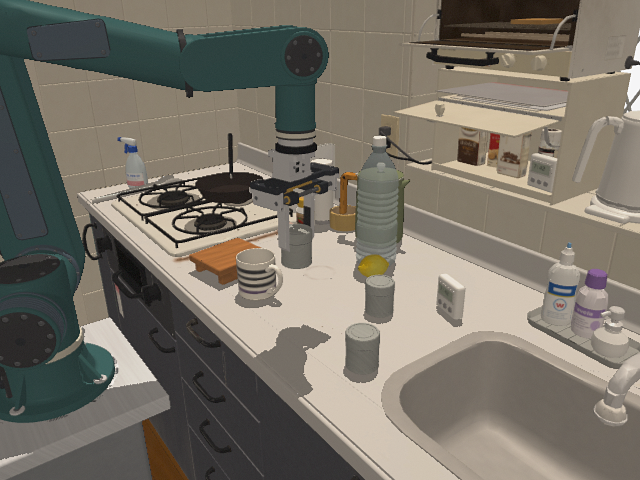

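The tin (6.3 N again) is held upright at (297,246), its base above mug height, with all else standing. Carrying it over the stand.

Request:
jog_arm(
  plan=[
    {"travel": [-2, 4, -15], "delta_rot": [0, -0.011, 0.015], "jaw": 0},
    {"travel": [-1, 9, -30], "delta_rot": [0, 0, 0], "jaw": 0},
    {"travel": [-1, 9, -33], "delta_rot": [0, 0, 0], "jaw": 0},
    {"travel": [-1, 9, -33], "delta_rot": [0, 0, 0], "jaw": 0},
    {"travel": [-1, 9, -33], "delta_rot": [0, 0, 0], "jaw": 0},
    {"travel": [-1, 9, -33], "delta_rot": [0, 0, 0], "jaw": 0},
    {"travel": [-1, 9, -33], "delta_rot": [0, 0, 0], "jaw": 0},
    {"travel": [-1, 9, -33], "delta_rot": [0, 0, 0], "jaw": 0},
    {"travel": [-1, 8, -28], "delta_rot": [0, 0, 0], "jaw": 0},
    {"travel": [0, 4, -15], "delta_rot": [0, 0, 0], "jaw": 0},
  ],
)

```text
clock: 33.88
tool_pos: [0.4559, 0.2052, 0.3871]
orientation: [0.435, 0.559, -0.427, 0.562]
wrist_force: [0.5, -0.9, -5.7]
width: 0.636
```

```bash
python3 tin.py pics/w29.png "[.459,.203,.20]"
```

```text
t 33.88 pos [0.4559 0.2052 0.3871] yaw 14.9 x [ 0.009  0.006 -1.   ] F [ 0.47 -0.89 -5.67] w 0.636 q6 0.05
tin_1_mid 0.74 [269.1 368.7] [0.4514 0.0499 0.035 ]
tin_1 0.94 [316.7 264. ] [0.4727 0.1582 0.    ]
grasp pt [0.4577 0.2045 0.2068]
tool travel mm [6.8134 0.7658 1.792 ] tin top centre px [315.2496 237.2595]
level rot yz -0.0025294707434125666 -0.009360667231152515
```

View pics/w29.png

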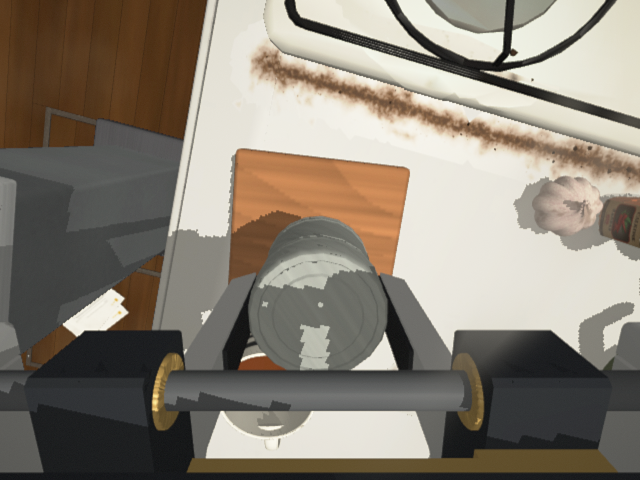

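The tin is over the stand. I'll hold still and check with the fixed cameras.

Request:
jog_arm(
  plan=[
    {"travel": [0, 1, 2], "delta_rot": [0, 0, 0], "jaw": 0},
    {"travel": [0, 0, 0], "delta_rot": [0, 0, 0], "jaw": 0},
    {"travel": [0, 0, 0], "delta_rot": [0, 0, 0], "jaw": 0},
    {"travel": [0, 0, 0], "delta_rot": [0, 0, 0], "jaw": 0},
  ],
)

```text
clock: 34.52
tool_pos: [0.4582, 0.1989, 0.3867]
orientation: [0.435, 0.558, -0.43, 0.561]
wrist_force: [0.3, -0.1, -7.1]
width: 0.637
```

```bash
python3 - <<'E'
from h import *
np.set_printoptions(precision=4,suppress=True)
st()
for n in ["scene","side"]:
    c=cam(n); cv2.imwrite(f"pics/{n}30.png",c[0]["pixels"])
    for k,z in {"stand_top":.045,"stand":0,"mug_mid":.045,"tin_1":0,"lemon":0,"garlic":0,"timer":0}.items():
        for r in models.pinpoint(n,k)[:3]: print(n,k,round(r["p"],2),np.round(r["xy"],1),atz(c,r["xy"],z))
s=bot.sense(); M=R.from_quat(s["orientation"]).as_matrix(); g=s["tool_pos"]+.2*M[:,0]; print(g,proj(c,g),np.abs(s["qvel"]).max())
st()
E
```

```text
t 34.52 pos [0.4582 0.1989 0.3867] yaw 14.6 x [ 0.008  0.003 -1.   ] F [ 0.31 -0.12 -7.14] w 0.637 q6 0.04
scene stand_top 0.75 [223.6 244.8] [0.4516 0.1855 0.045 ]
scene stand_top 0.57 [369.8 262. ] [ 0.6419 -0.0967  0.045 ]
scene stand 0.62 [224.4 258.5] [0.4632 0.2045 0.    ]
scene mug_mid 0.78 [259.1 263.9] [0.4534 0.0501 0.045 ]
scene tin_1 0.98 [218.3 199.4] [0.6848 0.5804 0.    ]
scene tin_1 0.74 [388.3 282.9] [ 0.6662 -0.1322  0.    ]
scene tin_1 0.66 [384.6 297.1] [ 0.6122 -0.1703  0.    ]
scene lemon 0.21 [383.4 333.7] [ 0.506  -0.2636  0.    ]
scene lemon 0.17 [262.9 285.5] [0.4506 0.0347 0.    ]
scene garlic 0.63 [278.8 228.6] [0.6789 0.2719 0.    ]
scene timer 0.86 [452.4 296.4] [ 0.7227 -0.2604  0.    ]
side stand_top 0.67 [230.2 252.9] [0.4581 0.1951 0.045 ]
side stand 0.57 [230.  267.4] [0.4606 0.2081 0.    ]
side mug_mid 0.71 [229.9 268.2] [0.4177 0.1208 0.045 ]
side mug_mid 0.67 [257.8 273.6] [0.4543 0.0578 0.045 ]
side tin_1 0.88 [225.7 208.6] [0.6516 0.595  0.    ]
side tin_1 0.84 [379.7 312.1] [ 0.6094 -0.1766  0.    ]
side tin_1 0.83 [362.5 364. ] [ 0.4627 -0.2923  0.    ]
side lemon 0.68 [373.7 275.6] [ 0.7114 -0.0431  0.    ]
side garlic 0.59 [285.4 236. ] [0.6785 0.2898 0.    ]
side timer 0.77 [443.2 311.3] [ 0.7169 -0.2553  0.    ]
[0.4597 0.2    0.1866] [225.1597 196.8992] 0.0022419409302896517
t 35.33 pos [0.4581 0.1994 0.3866] yaw 14.6 x [ 0.008  0.003 -1.   ] F [-0.17 -0.29 -6.49] w 0.636 q6 0.04
```

View pics/scene30.png

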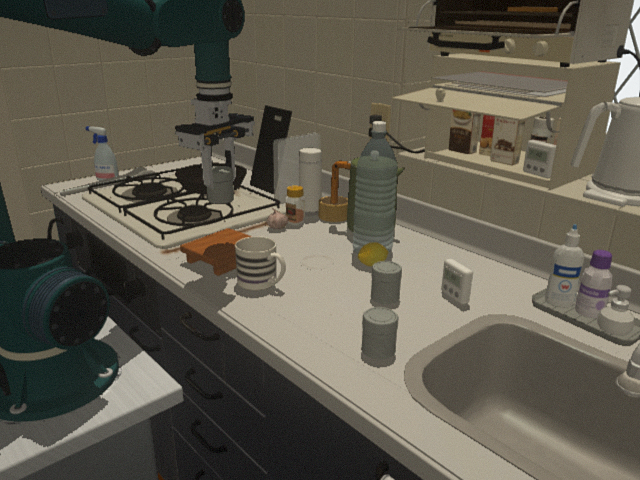

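View pics/side30.png

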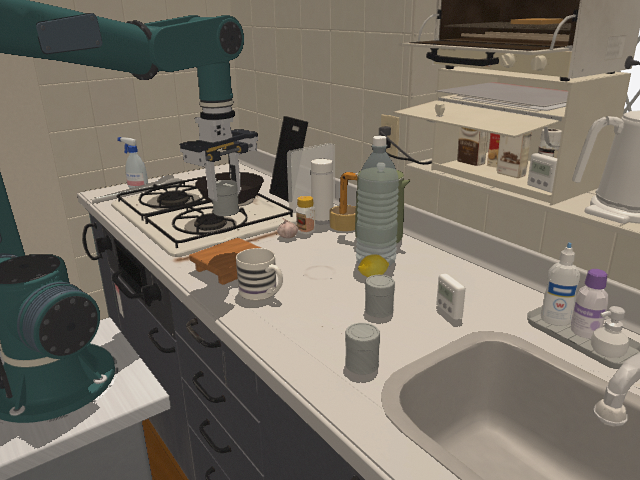

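The fixed cameras show the heavy tin held upright over the stand (scene 220,185). The mug is upright at (257,265), the other two tins stand at (387,285) and (379,336), and the lemon, garlic and timer are where they were. Handing in.

```bash
python3 -c "
from plant import order
print(order.hand_in())"
```

```text
the job is handed in; nothing more can be done
None
```

I set the mug upright on the worktop beside the stand, weighed all three tins, and handed the job in at about 35 s while holding the heaviest tin over the stand.

- **Weights:** the tins read about 6.2 N, 1.9 N and 3.5 N. The first was clearly heaviest, and read 6.3 N when I lifted it again.
- **Held tin:** it is upright and still, with its axis near (0.46, 0.20), within about 1 cm of the stand's middle (0.46, 0.20). Its middle is about 0.19 m up, roughly 10 cm clear of the stand's top.
- **Mug:** it stands near (0.453, 0.055), about 15 cm from the stand's middle and not touching it.
- **Other tins:** both stand upright and let go at (0.46, -0.29) and (0.61, -0.17), where they started.
- **Bystanders:** the lemon, garlic and timer positions agree with the start to within about 1 cm, the measuring scatter.

In the last check the scene camera's network missed the lemon, giving only low-confidence wrong hits. The side camera found it in place, and it can be seen unmoved in both pictures. The networks also gave a few false hits for the mug and tins elsewhere; I ignored these after comparing them with the pictures.

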